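# Stow the spare battery pack in the catch-held cupboard at the radio desk

### The arm

A 6-joint arm with a two-finger parallel gripper is mounted at the origin on the work surface. World frame = base frame: x ahead of the robot, y to its left, z up, the work surface at z = 0. Lengths are in mm, angles in rad, forces in N, time in s.
With the tool pointing down it reaches from about 275 to 1000 mm from the base axis. Payload 8.4 kg.
Tool frame: the origin (TCP) lies at the very end of the fingers, on their centre line; the grasp point (between the pads) lies 19 mm behind it; z points along the fingers, y is the direction in which the jaws open and shut (so a half turn about z gives the same grasp; the last joint's range is limited). The gripper opens to 85 mm and grips with 20 to 120 N. Pads are 22 mm wide; open, the fingers measure 114 mm over their backs; the gripper's body (76 mm by 85 mm) begins 54 mm behind the grasp point. The pads swing forward as they close: fully open they stand 13 mm farther back than shut.
Start: joints at [-1.295, 0.353, 1.633, -0, 1.155, -0.002], TCP at [171.399, -601.041, 231.281] pointing down, gripper open.
Joint ranges: [-2.63, 2.63], [-0.92, 2.1], [0.06, 2.66], [-1.3, 4.44], [0, 2.69], [-3.02, 3.02]. Speed limits (rad/s): [2.22, 2.22, 2.79, 3.14, 3.14, 3.14].

### API

Orientations are given as [roll, pitch, yaw] about the fixed x, y, z axes, in that order (R = Rz(yaw) Ry(pitch) Rx(roll)).
In Python, from rig import readout, grab_frame, calibration, r gives the robot as it stands. The module is installed in compiled form; this text tells all that it offers.
- The arm moves only by the tool play_rows, never from a script. Its argument "rows" is a list of rows, each a list of 3 entries, a list of its own where there are three numbers: the closure in counts, from 0 (fully open) to 255 (shut), then the shift along the tool's x, y, z in cm, then the turn, a rotation vector about the tool's x, y, z in rad. In form: [[gripper, [dx, dy, dz], [rx, ry, rz]], ...]. A call has 1 to 12 rows; each row is the pose to reach, as a shift and turn from the pose commanded when the call began, along the tool's axes at that moment; what a row does not reach only later rows make up. A row lasts 1/12 s, in which the tool goes at most 41.7 mm and 7.16 degrees, less where a joint would pass 70% of its speed; a pose out of reach is approached as far as the arm can. A call with a gripper value outside its range is refused whole. The fingers move at their own pace and stop on an object; "squeeze" is the grip in N (left out, the last holds). Time passes only in rows, so rows that repeat a pose let the fingers close. It gives the time, the measured TCP pose, the force and the opening at its end, in the units of the state.
- readout.sense(): the state, without advancing time (a new reading comes with each control period).
- grab_frame(name): name is "scene" or "top" or "wrist"; returns (picture, depth): 480x640x3 uint8, red, green, blue; 480x640 float32, mm along the optical axis (not along the pixel's ray), 0 where there is no reading.
- calibration(name): a dict with "vfov" (degrees; the focal length in pixels is half the picture's height over the tangent of half this angle, whatever the lens; pixels are square), "cx", "cy" (the principal point, pixels), "cam_to_world" (4x4, takes a point from camera to world coordinates). Camera axes: x right, y down, z forward; pixel columns grow to the right and rows downward; lengths in mm; the calibration is good to about 2 mm. A picture is of the moment at which its call begins: read the wrist's pose just before it. calibration takes no time and is no camera call; for the wrist camera it gives the pose at the moment of the call.
- r.sign_off(): hands the job in, once; it reports no verdict.
The state is a dict: "clock": time; "qpos": joint angles; "qvel": joint speeds; "joint_efforts": joint torques, N m; "eef_pos": TCP position; "tcp_rot": TCP orientation; "contact_force": force on the tool from outside, world axes, zero at the start; "wrist_torque": the same for the moment, N m; "opening": opening from 0.0 (shut) to 1.0 (fully open).
Only numpy, scipy, OpenCV 4.12 (cv2) and the standard library are available. Lean on these libraries where they do the work, as an engineer would, in place of code of your own. Each camera call takes 0.05 s, during which the arm holds its last target.

### The job

Pull open the small grey cupboard on the radio desk against its roller catch, stand the spare battery pack upright in the little rack on the inside of its door, and then push the door fully shut until the catch snaps home. Push firmly and steadily and ease off when it snaps: do not slam the door or force it against its frame, and leave the other things on the desk where they are.

Things in the scene. Friction and masses are not known exactly. Their poses are not given: they have to be found in the camera images.
- door (a joint): Opening angle of the grey cupboard door, rad: 0 = fully shut against a stop on the frame; grows as it swings out, clockwise seen from above, to 1.7. Moving it meets light damping (about 9 N at the handle per rad/s); it stays where it is left, except near shut, where the catch draws it to 0. Over 45 N on the frame stop is forcing it, closing the last 0.1 rad faster than 2.5 rad/s slamming.
- door_handle (a point): Middle of the door's handle: level steel bar, 10 mm thick, 70 mm long, 185 mm above the desk, 50 mm out from the door's outer face (45 mm gap behind it, open from above), a 10 mm post at each end. Turns with the door: x points into the door from the handle side, y along the bar to the hinge, z up. Cupboard top is 212 mm high, the door's upper edge 206 mm.
- door_hinge (a point): Point on the door's upright hinge axis, 185 mm above the desk, axes as the handle's. Handle middle is at x -57, y -170 mm from it, rack centre at x +27, y -100 mm. The door panel is 14 mm thick (x -7 to 7) and 216 mm wide (y 0 to -216). The fixed cupboard, 220 wide, 160 deep, 212 mm high, stands behind the shut door.
- rack_floor (a point): Centre of the inner floor of the open-topped aluminium rack on the door's inner face, 85 mm above the desk; axes as the handle's. Inside 40 mm deep (x -20 at the door to +20 at the lip) and 62 mm long (y); lip and end walls are 3 mm thick and stand 33 mm above the floor. Reached from above once the door is open 1 rad or more.
- pack_center (a point): Centre (half-way up) of the loose battery pack: plain black upright block, 34 mm (x) by 56 mm (y) by 100 mm high, about 0.25 kg, three brass contacts on top, standing on the desk; z up. Fits the rack with 3 mm to spare all round, its 56 mm side along the door, either way round.
- adapter: Bystander: flat black power adapter, 60 by 50 by 34 mm high, origin under its centre.
- mug: Bystander: white mug, 80 mm across, 95 mm high, handle to its +y, origin under its centre.
- handheld: Bystander: black handheld radio standing upright, 35 by 58 by 120 mm with a stub aerial to 200 mm, origin under its centre.
- catch_roller (a point): Axis of the white sprung roller (6 mm) under the cupboard roof, near the door's free edge. A nose on the door meets it about 0.04 rad before shut; the push needed at the handle then climbs from 13 to about 18 N at 0.02 rad. At 0.011 rad it goes over, the push falls away and the catch snaps the door home. Reopening takes a pull of about 17 N over the first 0.01 rad.
- frame_stop: Small fixed black rubber-faced stop (10 by 8 by 30 mm) on the cupboard frame behind the door's free edge, 202 mm from the hinge. The shut door rests on it with about 14 N from the catch. It gives less than 1 mm: pushing on once the door is shut loads it directly.
Things that resemble listed ones, but are neither listed nor needed, are in the scene too. Leave any purple look-alike of the part that bears pack_center alone.

How it is judged:
By the outcome, as a careful person would: the job done as asked, in the order asked, and still so for the second after the job is handed in, with the robot touching nothing.
It also fails if it takes over 72 s, if anything falls off the work surface, if the arm or the gripper's body presses on something with over 40 N, if the wrist force passes 120 N, or if a joint passes its speed limit or range.

## Working session

There is one attempt and no reset: what is moved stays moved. The work goes in short steps, Python scripts to look and compute and a tool call to move; the robot and the scene stay as the last step left them, time stands still between calls to the robot, and variables do not carry over. Pictures are saved under pics/ and viewed, and the job is handed in when it is done.

Besides the shell and the picture viewer there is one more tool, called as name(argument=value, ...) on one line, values as JSON. play_rows: Moves the arm, as the interface text tells. Its arguments: {"type":"object","properties":{"rows":{"type":"array"},"squeeze":{"type":"number"}},"required":["rows"]}

```bash
mkdir -p pics; ls
python3 - <<'E'
from rig import readout, grab_frame, calibration, r
import cv2, numpy as np
s=readout.sense(); print(s)
for n in ["scene","top","wrist"]:
    im,d=grab_frame(n); cv2.imwrite(f"pics/{n}0.png",im[:,:,::-1]); np.save(f"pics/{n}0.npy",d)
    c=calibration(n); print(n,c["vfov"],c["cx"],c["cy"],np.round(c["cam_to_world"],3).tolist(), (d>0).mean())
E
```

```text
pics
{'clock': 0.0, 'qpos': array([-1.29542414e+00,  3.53625424e-01,  1.63416228e+00, -1.58433446e-05,
        1.15519132e+00, -2.38490468e-03]), 'qvel': array([-0.00131903,  0.00027432, -0.00064038, -0.00154313, -0.00062471,
       -0.00177495]), 'joint_efforts': array([ 3.87005020e-04, -6.05248618e+01, -3.42061508e+01, -9.47589228e-05,
        9.35135846e-03,  1.23214019e-05]), 'eef_pos': array([ 171.24607754, -600.57415155,  230.56383093]), 'tcp_rot': array([-3.14020626e+00,  1.11793732e-05,  2.77763509e-01]), 'contact_force': array([-0.40692906, -0.05327364,  0.066062  ]), 'wrist_torque': array([0.00284084, 0.00704822, 0.0027357 ]), 'opening': 1.002002839010828}
scene 46.79407194991151 324.77275255528133 246.0671739912593 [[0.14, 0.705, -0.696, 1428.984], [0.99, -0.107, 0.091, -246.38], [-0.01, -0.702, -0.713, 1002.745], [0.0, 0.0, 0.0, 1.0]] 0.9955533854166667
top 46.1637794875196 312.96918098366876 244.91976368810907 [[-0.016, -0.987, 0.162, 386.973], [-1.0, 0.013, -0.017, -118.613], [0.014, -0.162, -0.987, 1288.28], [0.0, 0.0, 0.0, 1.0]] 0.9959342447916667
wrist 65.63563152878184 315.1164361069071 237.63241348290768 [[0.274, -0.926, -0.258, 234.752], [-0.962, -0.264, -0.073, -582.749], [-0.001, 0.268, -0.963, 373.169], [0.0, 0.0, 0.0, 1.0]] 0.995986328125
```

View pics/scene0.png

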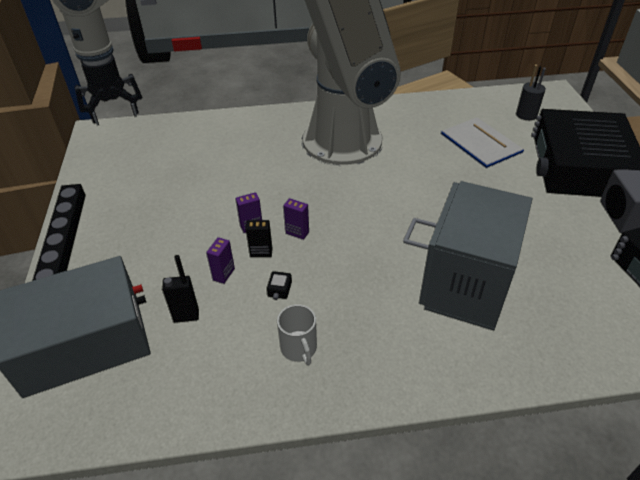

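View pics/top0.png

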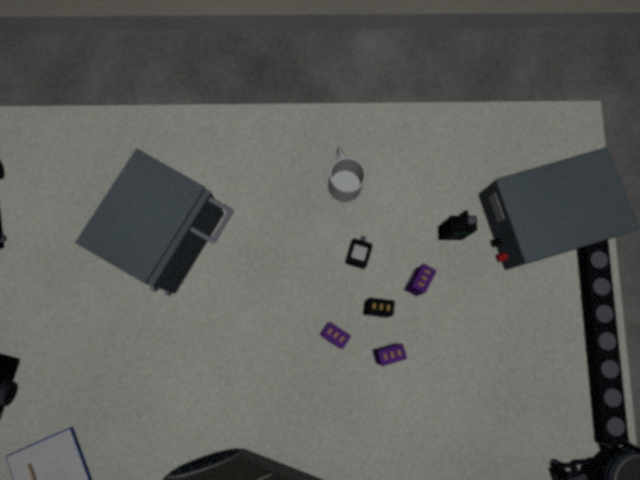

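View pics/wrist0.png

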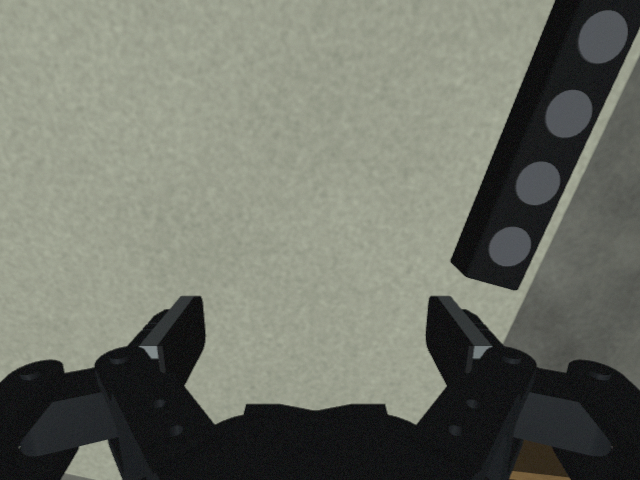

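The scene and top views show three things I need:
- The black pack is at about top px (379,307), with purple look-alikes around it.
- The cupboard is at about (145,215). Its door is on the right side, the handle at about (220,220) and the hinge near (165,288).
- The second grey box, at about (560,205), is a look-alike with no handle.

Next I'll measure them.

```bash
cat > h.py <<'E'
import numpy as np, cv2
from scipy.spatial.transform import Rotation as R
def ray(c,uv,h=480):
    f=h/2/np.tan(np.radians(c["vfov"])/2); uv=np.atleast_2d(uv).astype(float)
    d=np.c_[(uv[:,0]-c["cx"])/f,(uv[:,1]-c["cy"])/f,np.ones(len(uv))]
    T=np.array(c["cam_to_world"]); return T[:3,3],d@T[:3,:3].T
def onz(c,uv,z):
    o,d=ray(c,uv); return o+d*((z-o[2])/d[:,2])[:,None]
def px(c,P):
    T=np.linalg.inv(np.array(c["cam_to_world"])); P=np.atleast_2d(P); q=P@T[:3,:3].T+T[:3,3]
    f=240/np.tan(np.radians(c["vfov"])/2); return np.c_[f*q[:,0]/q[:,2]+c["cx"],f*q[:,1]/q[:,2]+c["cy"]]
def cloud(c,d):
    v,u=np.mgrid[:480,:640]; o,r=ray(c,np.c_[u.ravel(),v.ravel()]); return (o+r*d.reshape(-1,1)).reshape(480,640,3)
E
python3 - <<'E'
from rig import calibration
from h import *
c=calibration("top"); im=cv2.imread("pics/top0.png"); d=np.load("pics/top0.npy"); P=cloud(c,d)
for n,(u,v) in dict(packtop=(379,307),desk=(250,350),cuptop=(140,220),doortop=(187,238),bar=(221,224),barb=(232,212)).items(): print(n,P[v-1:v+2,u-1:u+2].reshape(-1,3).mean(0).round(1))
a=cv2.resize(im[140:300,70:240],None,fx=4,fy=4,interpolation=cv2.INTER_CUBIC)
a=np.clip(a.astype(float)*1.6,0,255).astype(np.uint8)
cv2.imwrite("pics/t_cup.png",a[:600])
b=cv2.resize(im[220:380,310:470],None,fx=3.7,fy=3.7,interpolation=cv2.INTER_CUBIC)
cv2.imwrite("pics/t_pack.png",np.clip(b.astype(float)*1.6,0,255).astype(np.uint8))
E
```

```text
packtop [ 447.3 -275.8   99.8]
desk [360.7   4.6   0.6]
cuptop [616.7 198.1 212.3]
doortop [587.7 115.4 169.3]
bar [611.4  44.5 189.4]
barb [654.6  33.7 104.8]
```

View pics/t_cup.png

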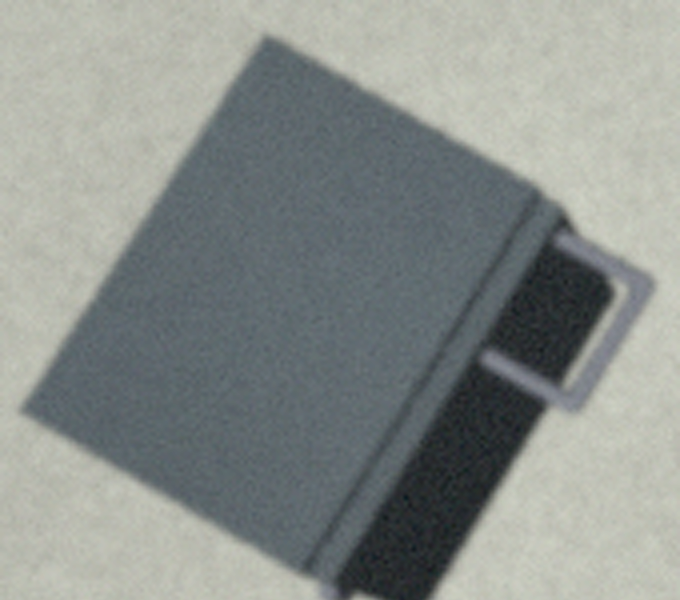

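View pics/t_pack.png

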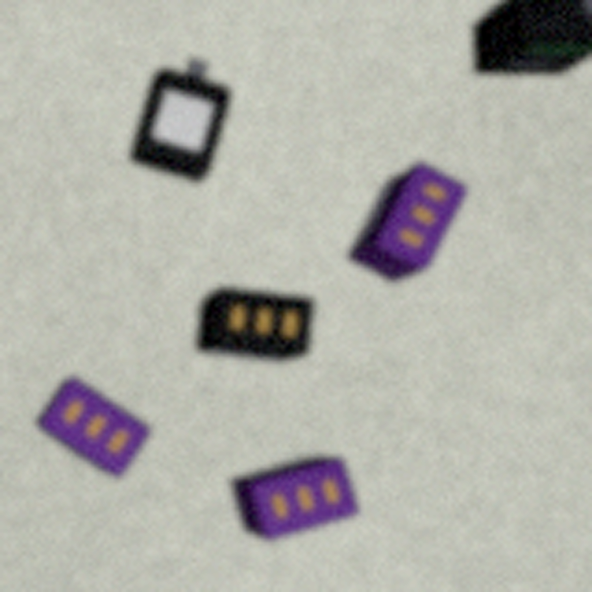

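The crops show the handle bar's outer corners at about (233,211) and (214,242), and the pack's top face around (381,307). The depth heights match the task text (100, 212, 190), so I'll fit from the depth clouds.

Run:
```python
from rig import calibration
from h import *
for n in ["top","scene"]:
    c=calibration(n); im=cv2.imread(f"pics/{n}0.png"); P=cloud(c,np.load(f"pics/{n}0.npy"))
    X,Y,Z=P[...,0],P[...,1],P[...,2]
    def rect(m,l):
        p=P[m][:,:2].astype(np.float32)
        (ctr,sz,a)=cv2.minAreaRect(p); print(n,l,len(p),np.round(ctr,1),np.round(sz,1),round(a,1),'z',P[m][:,2].mean().round(1)); return p
    er=lambda m:cv2.erode(m.astype(np.uint8),np.ones((2,2)))>0
    pk=(abs(X-447)<60)&(abs(Y+276)<60)&(Z>94)&(Z<106)
    rect(pk,"pack top"); 
    b=cv2.boxPoints(cv2.minAreaRect(P[pk][:,:2].astype(np.float32))); print(b.round(1).tolist())
    cu=(abs(X-617)<220)&(abs(Y-198)<220)&(Z>209)&(Z<216); rect(cu,"cup top"); 
    b=cv2.boxPoints(cv2.minAreaRect(P[cu][:,:2].astype(np.float32))); print(b.round(1).tolist())
    ha=(abs(X-611)<70)&(Y<95)&(Y>-30)&(Z>180)&(Z<196); p=rect(ha,"handle")
    if n=="top": np.save("pics/ha.npy",P[ha])
```

```text
top pack top 421 [ 449.6 -278.7] [55.8 34.2] 82.2 z 99.9
[[428.8999938964844, -304.0], [462.70001220703125, -308.70001220703125], [470.29998779296875, -253.3000030517578], [436.5, -248.6999969482422]]
top cup top 8269 [625.9 193.4] [174.8 220.4] 59.3 z 212.1
[[486.5, 174.5], [676.0999755859375, 61.900001525878906], [765.2999877929688, 212.1999969482422], [575.7999877929688, 324.79998779296875]]
top handle 449 [624.   62.6] [56.8 85.4] 59.7 z 188.7
scene pack top 266 [ 452.  -280.1] [55.4 41.7] 81.1 z 99.4
[[427.20001220703125, -304.29998779296875], [468.3999938964844, -310.70001220703125], [476.8999938964844, -256.0], [435.70001220703125, -249.60000610351562]]
scene cup top 5484 [629.3 192.5] [171.2 226.2] 59.5 z 212.3
[[488.3999938964844, 176.1999969482422], [683.2000122070312, 61.29999923706055], [770.2000122070312, 208.8000030517578], [575.2999877929688, 323.70001220703125]]
scene handle 334 [629.4  64.2] [65.6 89.3] 59.5 z 188.4
```

Run:
```python
from rig import calibration
from h import *
c=calibration("top"); im=cv2.imread("pics/top0.png")
# bar by colour + ray onto z=190 top face
th=np.radians(59.4); ex=np.array([np.cos(th),np.sin(th)]); ey=np.array([-ex[1],ex[0]])
p=np.load("pics/ha.npy")[:,:2]; x=p@ex; y=p@ey
print("handle x range",np.percentile(x,[1,50,99]).round(1),"y",np.percentile(y,[1,50,99]).round(1))
h,e=np.histogram(x,bins=np.arange(x.min(),x.max()+3,3)); print(h, e.round(0)[:3])
m=x<x.min()+10
print("bar",m.sum(),"x",x[m].mean(),"y",y[m].min(),y[m].max())
mm=(x<x.min()+10)
q=p[mm]; v=cv2.fitLine(q.astype(np.float32),cv2.DIST_L2,0,.01,.01).ravel(); print(v,np.degrees(np.arctan2(v[1],v[0])))
# corners outer from image on z=190
k=onz(c,[(233,210.75),(213.75,242)],190); print(k.round(1)); print((k[:,:2]@ex).round(1),(k[:,:2]@ey).round(1))
cu=np.array([[486.5,174.5],[676.1,61.9],[765.3,212.2],[575.8,324.8]]); print((cu@ex).round(1),(cu@ey).round(1))
P=cloud(c,np.load("pics/top0.npy")); XY=P[...,:2]; 
d=(P[...,2]>202)&(P[...,2]<209)&(abs(XY@ex-400)<60)&(P[...,1]<250); 
print("doortop", np.percentile(XY[d]@ex,[2,50,98]).round(1),np.percentile(XY[d]@ey,[1,99]).round(1),d.sum())
```

```text
handle x range [343.6 358.3 399.5] y [-543.  -509.2 -462.9]
[64 65 52 31 12 15 15 16 14 10 16 18 14 15  9  6 10  7 60] [343. 346. 349.]
bar 198 x 347.9042186720274 y -541.6726419267734 -462.6786650730008
[ 8.6180371e-01 -5.0724185e-01  6.0889752e+02  4.4090065e+01] -30.480284
[[637.9  20.8 190. ]
 [575.3  58.3 190. ]]
[342.7 343. ] [-538.5 -465.5]
[397.8 397.4 572.2 572.7] [-329.9 -550.4 -550.7 -330.3]
doortop [398.1 407.6 455.1] [-546.5 -334.9] 1034
```

```bash
cat >> h.py <<'E'
th=np.radians(59.4); HINGE=np.array([492.0,179.6])
def door(phi,x,y):  # door-frame point -> world xy at opening phi
    a=th-phi; ex=np.array([np.cos(a),np.sin(a)]); ey=np.array([-ex[1],ex[0]]); return HINGE+x*ex+y*ey
def Rt(yaw,tilt=0): return R.from_euler('xyz',[np.pi,0,yaw])
def rel(p0,yaw0,p1,yaw1):
    A=Rt(yaw0); d=A.inv().apply(np.array(p1,float)-p0)/10; w=(A.inv()*Rt(yaw1)).as_rotvec(); return d.round(2).tolist(),w.round(3).tolist()
E
python3 - <<'E'
from h import *
print(door(0,-57,-170), rel([171.4,-601.04,231.28],0.2778,[*door(0,-57,-170),300],th+np.pi/2))
print(rel([171.4,-601.04,231.28],0.2778,[300,-450,300],1.0))
E
```

```text
[609.31078389  44.00066378] ([59.8, -50.02, -6.87], [0.0, 0.0, -2.33])
([16.51, -11.0, -6.87], [-0.0, 0.0, -0.722])
```

play_rows(rows=[[153,[0,0,-6.87],[0,0,0]],[153,[0,0,-6.87],[0,0,0]],[153,[3,-2.5,-6.87],[0,0,-0.116]],[153,[6,-5,-6.87],[0,0,-0.233]],[153,[9,-7.5,-6.87],[0,0,-0.35]],[153,[12,-10,-6.87],[0,0,-0.466]],[153,[15,-12.5,-6.87],[0,0,-0.582]],[153,[18,-15,-6.87],[0,0,-0.7]],[153,[21,-17.5,-6.87],[0,0,-0.816]],[153,[24,-20,-6.87],[0,0,-0.932]],[153,[27,-22.5,-6.87],[0,0,-1.048]],[153,[30,-25,-6.87],[0,0,-1.165]]])

```text
clock: 1.15
eef_pos: [391.9, -276.6, 300.0]
tcp_rot: [3.142, 0.0, 1.448]
contact_force: [1.2, -1.0, 0.3]
opening: 0.399
```

```bash
cat >> h.py <<'E'
def cmd(p0,yaw0,d,w): 
    A=Rt(yaw0); return (np.array(p0)+A.apply(np.array(d)*10)).round(2), round(yaw0-w,4)
E
python3 - <<'E'
from h import *
from rig import readout
s=readout.sense(); print(s['eef_pos'],s['tcp_rot'],s['qpos'])
p,y=cmd([171.4,-601.04,231.28],0.2778,[30,-25,-6.87],-1.165); print(p,y)
print(rel(p,y,[*door(0,-57,-170),300],th+np.pi/2))
E
```

```text
[ 391.85276909 -276.56516308  299.98319153] [3.14154553e+00 4.24444712e-05 1.44829087e+00] [-6.17717071e-01  5.70061411e-02  1.85043382e+00 -1.58398082e-05
  1.23409106e+00 -4.95206382e-01]
[ 391.34 -278.35  299.98] 1.4428
([34.75, 17.5, -0.0], [0.0, 0.0, -1.165])
```

play_rows(rows=[[153,[3.5,1.75,0],[0,0,-0.117]],[153,[7,3.5,0],[0,0,-0.233]],[153,[10.4,5.25,0],[0,0,-0.35]],[153,[13.9,7,0],[0,0,-0.466]],[153,[17.4,8.75,0],[0,0,-0.583]],[153,[20.9,10.5,0],[0,0,-0.7]],[153,[24.3,12.25,0],[0,0,-0.816]],[153,[27.8,14,0],[0,0,-0.932]],[153,[31.3,15.75,0],[0,0,-1.05]],[153,[34.75,17.5,0],[0,0,-1.165]],[153,[34.75,17.5,0],[0,0,-1.165]],[153,[34.75,17.5,0],[0,0,-1.165]]])

```text
clock: 2.15
eef_pos: [609.6, 45.7, 299.1]
tcp_rot: [-3.141, -0.001, 2.61]
contact_force: [-0.2, 0.2, 0.1]
opening: 0.394
```

Run:
```python
from h import *
from rig import readout, grab_frame, calibration
s=readout.sense(); print(s['eef_pos'],s['tcp_rot'],s['qpos'])
c=calibration("wrist"); im,d=grab_frame("wrist"); cv2.imwrite("pics/w1.png",im[:,:,::-1])
P=cloud(c,d); m=(P[...,2]>180)&(P[...,2]<194)&(np.hypot(P[...,0]-609,P[...,1]-44)<75)
p=P[m][:,:2]; ex=np.array([np.cos(th),np.sin(th)]); ey=np.array([-ex[1],ex[0]])
x=p@ex;y=p@ey; print(m.sum(),np.percentile(x,[0,2,50,98]),np.percentile(y,[1,99]))
b=x<np.percentile(x,2)+9; v=cv2.fitLine(p[b].astype(np.float32),cv2.DIST_L2,0,.01,.01).ravel(); print(v,np.degrees(np.arctan2(v[1],v[0])),x[b].mean(),y[b].min(),y[b].max())
print(px(c,[[609.3,44,190]]))
```

```text
[609.64794597  45.67018911 299.13409401] [-3.14093088e+00 -9.93652499e-04  2.61037412e+00] [ 7.23084731e-02  2.76993357e-01  1.58644790e+00  1.99235217e-05
  1.27934510e+00 -9.67275385e-01]
3630 [342.19041968 342.37522746 359.76783783 397.018066  ] [-540.0835969  -451.02917144]
[ 8.5928345e-01 -5.1149976e-01  6.0611426e+02  4.4352528e+01] -30.763779 346.7133342735866 -540.3924988334205 -461.74924956935433
[[315.05574064 237.45903053]]
```

View pics/w1.png

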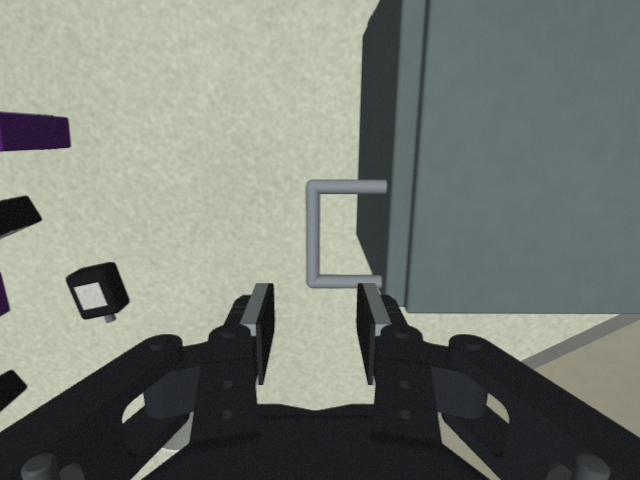

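Wrist view: the bar is centred at px (313,235), where I predicted (315,237), and it lies between the fingers (268 and 365). The measured pose is about 1.6 mm too far toward the door, so I'll correct for that as I descend.

Run:
```python
from h import *
from rig import readout
for i in range(3):
    s=readout.sense(); print(s['eef_pos'])
print(rel(s['eef_pos'],s['tcp_rot'][2],[609.0,43.8,168],th+np.pi/2))
```

```text
[608.97944202  44.41884974 299.27701998]
[608.97944202  44.41884974 299.27701998]
[608.97944202  44.41884974 299.27701998]
([-0.03, -0.05, 13.13], [0.0, -0.0, 0.001])
```

play_rows(rows=[[153,[0,-0.05,3],[0,0,0]],[153,[0,-0.05,6],[0,0,0]],[153,[0,-0.05,8],[0,0,0]],[153,[0,-0.05,10],[0,0,0]],[153,[0,-0.05,11.5],[0,0,0]],[153,[0,-0.05,12.6],[0,0,0]],[153,[0,-0.05,13.1],[0,0,0]],[153,[0,-0.05,13.1],[0,0,0]],[153,[0,-0.05,13.1],[0,0,0]]])

```text
clock: 2.95
eef_pos: [609.2, 43.1, 169.6]
tcp_rot: [3.141, 0.001, 2.607]
contact_force: [0.4, 0.6, 0.7]
opening: 0.4
```

Run:
```python
from h import *
from rig import readout, grab_frame
im,d=grab_frame("wrist"); cv2.imwrite("pics/w2.png",im[:,:,::-1])
s=readout.sense(); print(s['eef_pos'],s['tcp_rot'],s['contact_force'],s['opening'])
```

```text
[609.52368298  43.24569239 170.02600866] [3.14082535e+00 1.15355778e-03 2.60716065e+00] [ 0.00563908 -0.76002306 -0.07765245] 0.40201417207280354
```

View pics/w2.png

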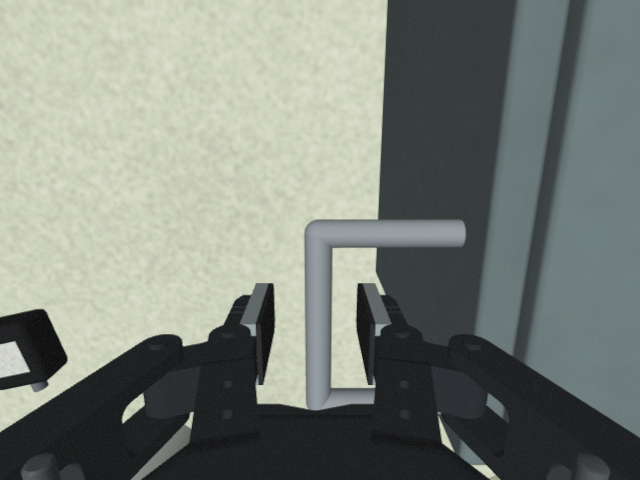

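The bar at px x≈318 runs midway between the pads (about 268 and 365), with no contact force. Next I'll close to a loose cage of about 16 mm and pull along the arc.

```bash
cat >> h.py <<'E'
def arc(p0,yaw0,phis,z,x=-57,y=-170):
    for f in phis: print(round(f,3),*rel(p0,yaw0,[*door(f,x,y),z],th+np.pi/2-f))
E
python3 - <<'E'
from h import *
arc([609.06,43.57,169],2.6075,[.01,.02,.03,.04,.055,.075,.1,.13,.165,.2],169)
E
```

```text
0.01 [0.06, -0.12, -0.0] [-0.0, -0.0, 0.01]
0.02 [0.12, -0.29, -0.0] [0.0, -0.0, 0.02]
0.03 [0.18, -0.46, -0.0] [0.0, -0.0, 0.03]
0.04 [0.24, -0.63, -0.0] [0.0, -0.0, 0.04]
0.055 [0.34, -0.88, -0.0] [0.0, -0.0, 0.055]
0.075 [0.48, -1.21, -0.0] [0.0, -0.0, 0.075]
0.1 [0.65, -1.62, -0.0] [0.0, -0.0, 0.1]
0.13 [0.88, -2.11, -0.0] [0.0, -0.0, 0.13]
0.165 [1.17, -2.67, -0.0] [0.0, -0.0, 0.165]
0.2 [1.47, -3.21, -0.0] [0.0, -0.0, 0.2]
```

play_rows(rows=[[207,[0,0,0],[0,0,0]],[207,[0,0,0],[0,0,0]],[207,[0.06,-0.12,0],[0,0,0.01]],[207,[0.12,-0.29,0],[0,0,0.02]],[207,[0.18,-0.46,0],[0,0,0.03]],[207,[0.24,-0.63,0],[0,0,0.04]],[207,[0.34,-0.88,0],[0,0,0.055]],[207,[0.48,-1.21,0],[0,0,0.075]],[207,[0.65,-1.62,0],[0,0,0.1]],[207,[0.88,-2.11,0],[0,0,0.13]]], squeeze=30)

```text
clock: 3.83
eef_pos: [591.1, 30.1, 169.5]
tcp_rot: [3.14, 0.001, 2.476]
contact_force: [1.3, 3.0, 2.2]
opening: 0.189
```

Run:
```python
from h import *
from rig import readout, grab_frame
im,d=grab_frame("wrist"); cv2.imwrite("pics/w3.png",im[:,:,::-1])
s=readout.sense(); print(s['eef_pos'],s['tcp_rot'],s['contact_force'],s['opening'])
p0,y0=cmd([609.06,43.57,169],2.6075,[.88,-2.11,0],.13); print(p0,y0)
arc(p0,y0,np.arange(.16,.73,.05).tolist(),169)
```

```text
[589.82682487  29.38228184 169.280137  ] [-3.14151810e+00 -5.49891624e-05  2.47328012e+00] [-0.43969579  1.27812206  0.77584414] 0.18693192640215736
[590.74  29.89 169.  ] 2.4775
0.16 [0.18, -0.5, -0.0] [-0.0, -0.0, 0.03]
0.21 [0.51, -1.34, -0.0] [-0.0, -0.0, 0.08]
0.26 [0.89, -2.15, -0.0] [0.0, -0.0, 0.13]
0.31 [1.3, -2.95, -0.0] [-0.0, -0.0, 0.18]
0.36 [1.75, -3.72, -0.0] [-0.0, -0.0, 0.23]
0.41 [2.24, -4.47, -0.0] [-0.0, -0.0, 0.28]
0.46 [2.77, -5.2, -0.0] [-0.0, -0.0, 0.33]
0.51 [3.33, -5.9, -0.0] [-0.0, -0.0, 0.38]
0.56 [3.93, -6.56, -0.0] [-0.0, -0.0, 0.43]
0.61 [4.56, -7.2, -0.0] [0.0, -0.0, 0.48]
0.66 [5.22, -7.81, -0.0] [-0.0, -0.0, 0.53]
0.71 [5.91, -8.38, -0.0] [-0.0, -0.0, 0.58]
```

View pics/w3.png

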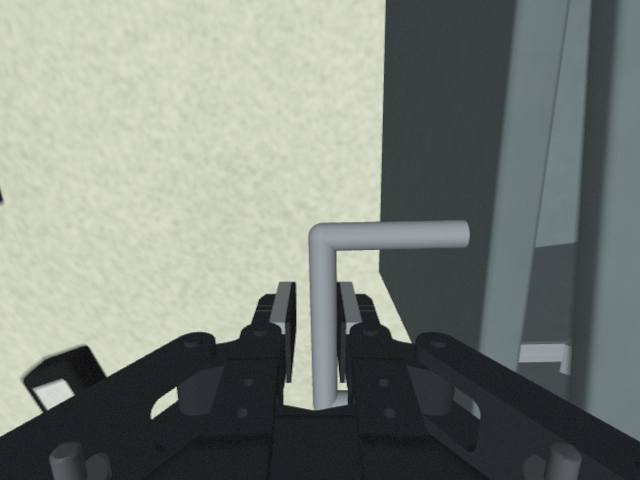

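The door has opened past the catch, and the bar at px x≈323 is riding against the rear pad. I'll keep following the arc.

play_rows(rows=[[207,[0.18,-0.5,0],[0,0,0.03]],[207,[0.51,-1.34,0],[0,0,0.08]],[207,[0.89,-2.15,0],[0,0,0.13]],[207,[1.3,-2.95,0],[0,0,0.18]],[207,[1.75,-3.72,0],[0,0,0.23]],[207,[2.24,-4.47,0],[0,0,0.28]],[207,[2.77,-5.2,0],[0,0,0.33]],[207,[3.33,-5.9,0],[0,0,0.38]],[207,[3.93,-6.56,0],[0,0,0.43]],[207,[4.56,-7.2,0],[0,0,0.48]],[207,[5.22,-7.81,0],[0,0,0.53]],[207,[5.91,-8.38,0],[0,0,0.58]]])

```text
clock: 4.88
eef_pos: [493.0, 0.6, 169.3]
tcp_rot: [3.139, -0.0, 1.895]
contact_force: [5.0, 5.5, -2.1]
opening: 0.19
```

Run:
```python
from h import *
from rig import readout
s=readout.sense(); print(s['eef_pos'],s['tcp_rot'],s['contact_force'],s['opening'])
p0,y0=cmd([590.74,29.89,169],2.4775,[5.91,-8.38,0],.58); print(p0,y0)
arc(p0,y0,np.arange(.76,1.32,.05).tolist(),169)
```

```text
[492.975155     0.56295856 169.28020729] [ 3.13922354e+00 -1.73297550e-04  1.89469352e+00] [ 4.99415448  5.47414088 -2.12058635] 0.19000812646160795
[4.9255e+02 3.3000e-01 1.6900e+02] 1.8975
0.76 [0.3, -0.84, -0.0] [-0.0, -0.0, 0.05]
0.81 [0.65, -1.67, -0.0] [-0.0, -0.0, 0.1]
0.86 [1.04, -2.48, -0.0] [-0.0, -0.0, 0.15]
0.91 [1.47, -3.26, -0.0] [0.0, -0.0, 0.2]
0.96 [1.93, -4.03, -0.0] [0.0, -0.0, 0.25]
1.01 [2.44, -4.77, -0.0] [0.0, -0.0, 0.3]
1.06 [2.98, -5.48, -0.0] [0.0, -0.0, 0.35]
1.11 [3.56, -6.17, -0.0] [0.0, -0.0, 0.4]
1.16 [4.17, -6.83, -0.0] [-0.0, -0.0, 0.45]
1.21 [4.81, -7.45, -0.0] [0.0, -0.0, 0.5]
1.26 [5.48, -8.04, -0.0] [-0.0, -0.0, 0.55]
1.31 [6.18, -8.6, -0.0] [0.0, -0.0, 0.6]
```

play_rows(rows=[[207,[0.3,-0.84,0],[0,0,0.05]],[207,[0.65,-1.67,0],[0,0,0.1]],[207,[1.04,-2.48,0],[0,0,0.15]],[207,[1.47,-3.26,0],[0,0,0.2]],[207,[1.93,-4.03,0],[0,0,0.25]],[207,[2.44,-4.77,0],[0,0,0.3]],[207,[2.98,-5.48,0],[0,0,0.35]],[207,[3.56,-6.17,0],[0,0,0.4]],[207,[4.17,-6.83,0],[0,0,0.45]],[207,[4.81,-7.45,0],[0,0,0.5]],[207,[5.48,-8.04,0],[0,0,0.55]],[207,[6.18,-8.6,0],[0,0,0.6]]])

```text
clock: 5.88
eef_pos: [392.4, 31.2, 169.5]
tcp_rot: [3.138, -0.001, 1.295]
contact_force: [7.5, 2.5, -3.6]
opening: 0.191
```

Run:
```python
from h import *
from rig import readout,grab_frame
p0,y0=cmd([492.55,.33,169],1.8975,[6.18,-8.6,0],.6); print(p0,y0)
im,d=grab_frame("wrist"); cv2.imwrite("pics/w4.png",im[:,:,::-1])
s=readout.sense(); print(s['eef_pos'],s['tcp_rot'],s['contact_force'],s['opening'],s['qpos'])
```

```text
[391.27  31.26 169.  ] 1.2975
[390.3846646   31.63284709 169.16399003] [ 3.14062717e+00 -4.79707555e-04  1.29107940e+00] [-0.86243289 -0.13864011  0.27618828] 0.19041416009186476 [7.69250884e-02 6.42197223e-02 2.16597597e+00 1.42384728e-04
 9.10324758e-01 3.56554959e-01]
```

View pics/w4.png

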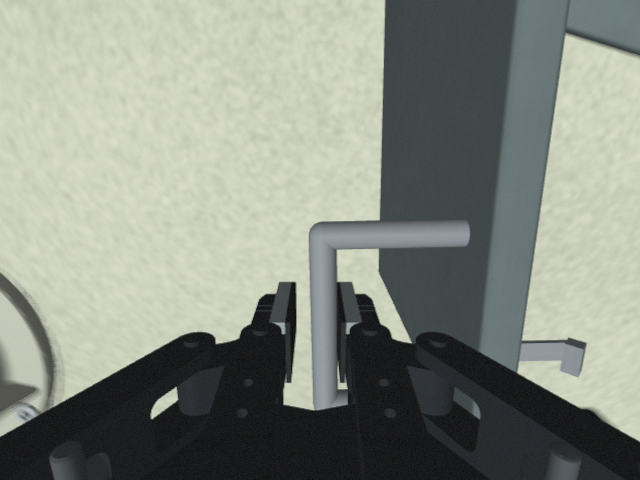

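The door is open about 1.3 rad and the rack is visible inside the door. I'll release the handle, lift, and head for the pack.

Run:
```python
from h import *
print(rel([391.27,31.26,300],1.2975,[449.6,-278.7,260],-0.136))
```

```text
([-28.27, 13.98, 4.0], [-0.0, -0.0, 1.434])
```

play_rows(rows=[[150,[0,0,0],[0,0,0]],[150,[0,0,0],[0,0,0]],[150,[0,0,-1],[0,0,0]],[150,[0,0,-4],[0,0,0]],[100,[0,0,-8],[0,0,0]],[60,[0,0,-11],[0,0,0]],[40,[0,0,-13.1],[0,0,0]]])

```text
clock: 6.52
eef_pos: [392.0, 30.8, 302.9]
tcp_rot: [3.139, -0.0, 1.299]
contact_force: [1.6, -0.1, -1.2]
opening: 0.824
```

play_rows(rows=[[30,[-2.36,1.17,0],[0,0,0.119]],[30,[-4.71,2.33,0],[0,0,0.239]],[30,[-7.07,3.5,0],[0,0,0.358]],[30,[-9.42,4.66,0],[0,0,0.478]],[30,[-11.78,5.83,0],[0,0,0.597]],[30,[-14.1,7,0],[0,0,0.717]],[30,[-16.5,8.16,0],[0,0,0.836]],[30,[-18.8,9.32,1],[0,0,0.956]],[30,[-21.2,10.5,2],[0,0,1.075]],[30,[-23.6,11.65,3],[0,0,1.195]],[30,[-25.9,12.8,4],[0,0,1.314]],[30,[-28.27,13.98,4],[0,0,1.434]]])

```text
clock: 7.52
eef_pos: [448.3, -279.9, 257.6]
tcp_rot: [-3.14, 0.004, -0.142]
contact_force: [0.0, 0.4, -1.2]
opening: 0.881
```

play_rows(rows=[[30,[0,0,0],[0,0,0]],[30,[0,0,0],[0,0,0]]])

```text
clock: 7.68
eef_pos: [449.2, -279.9, 259.3]
tcp_rot: [-3.141, 0.002, -0.136]
contact_force: [0.3, 0.6, 0.1]
opening: 0.885
```

Run:
```python
from h import *
from rig import readout,grab_frame,calibration
s=readout.sense(); print(s['eef_pos'],s['tcp_rot'],s['contact_force'],s['opening'],s['qpos'])
c=calibration("wrist"); im,d=grab_frame("wrist"); cv2.imwrite("pics/w5.png",im[:,:,::-1])
P=cloud(c,d); m=(P[...,2]>94)&(P[...,2]<106)&(np.hypot(P[...,0]-449.6,P[...,1]+278.7)<50)
n,l,st,ce=cv2.connectedComponentsWithStats(m.astype(np.uint8)); k=1+np.argmax(st[1:,4]); m=l==k
r_=cv2.minAreaRect(P[m][:,:2].astype(np.float32)); print(r_, cv2.boxPoints(r_).round(1).tolist(), P[m][:,2].mean())
T=grab_frame("top"); cv2.imwrite("pics/t5.png",T[0][:,:,::-1]); np.save("pics/t5.npy",T[1])
```

```text
[ 449.16268113 -279.92044421  259.29536553] [-3.14104264e+00  1.61147530e-03 -1.36321448e-01] [0.32274553 0.58423293 0.11059217] 0.8852288172576646 [-5.60037362e-01  1.77163083e-01  1.80486355e+00 -1.75711105e-04
  1.16126114e+00  1.14715096e+00]
((448.3867492675781, -280.63330078125), (56.03242111206055, 33.8146858215332), 82.1426773071289) [[427.79998779296875, -306.1000061035156], [461.29998779296875, -310.70001220703125], [469.0, -255.1999969482422], [435.5, -250.60000610351562]] 99.63802380167985
```

View pics/w5.png

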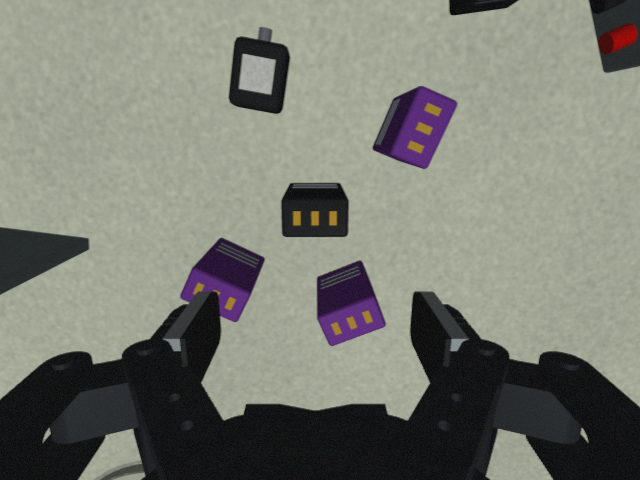

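View pics/t5.png

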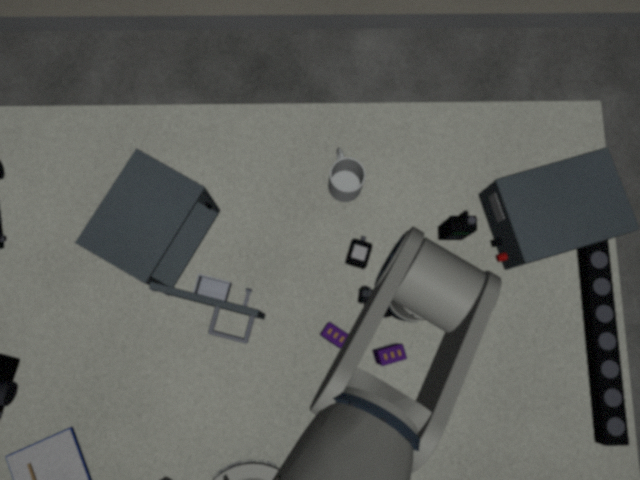

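The wrist view puts the pack top at px (315,218), centred between the open fingers, with rect 56.0 x 33.8 at z 99.6. Its centre is about (448.8,-280) and the yaw already matches. The purple packs are at least 45 mm clear of the fingers, so I'll descend.

play_rows(rows=[[30,[0,0,3],[0,0,0]],[30,[0,0,6.5],[0,0,0]],[30,[-0.04,0,10],[0,0,0]],[30,[-0.04,0,13],[0,0,0]],[30,[-0.04,0,15.5],[0,0,0]],[30,[-0.04,0,17.5],[0,0,0]],[30,[-0.04,0,18.8],[0,0,0]],[30,[-0.04,0,19.6],[0,0,0]],[30,[-0.04,0,20],[0,0,0]],[30,[-0.04,0,20],[0,0,0]]])

```text
clock: 8.62
eef_pos: [449.2, -278.1, 59.9]
tcp_rot: [-3.141, 0.0, -0.135]
contact_force: [-0.3, -0.8, -0.3]
opening: 0.882
```

Run:
```python
from h import *
from rig import readout,grab_frame,calibration
im,d=grab_frame("wrist"); cv2.imwrite("pics/w6.png",im[:,:,::-1])
s=readout.sense(); print(s['eef_pos'],s['tcp_rot'],s['contact_force'],s['opening'])
```

```text
[ 449.51787933 -278.46294685   60.49837002] [ 3.14144850e+00 -3.63239953e-04 -1.35043574e-01] [ 0.56897126 -0.85809184 -0.47988809] 0.8843288807243183
```

View pics/w6.png

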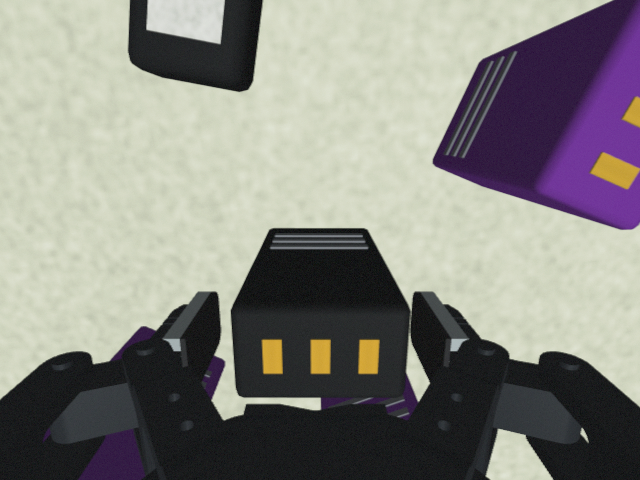

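The pack straddles well, with its centre at px 321 against a finger midpoint of 316, about 1.7 mm off. I'll shift and grip.

play_rows(rows=[[30,[0,0.15,0],[0,0,0]],[30,[0,0.15,0],[0,0,0]],[70,[0,0.15,0],[0,0,0]],[100,[0,0.15,0],[0,0,0]],[140,[0,0.15,0],[0,0,0]],[140,[0,0.15,0],[0,0,0]],[140,[0,0.15,0],[0,0,0]]], squeeze=40)

```text
clock: 9.25
eef_pos: [449.4, -280.4, 60.7]
tcp_rot: [3.141, -0.001, -0.136]
contact_force: [-0.7, 0.9, 6.4]
opening: 0.65
```

Run:
```python
from h import *
from rig import readout,grab_frame,calibration
s=readout.sense(); print(s['eef_pos'],s['tcp_rot'],s['contact_force'],s['opening'])
# door / rack from t5 : rack & door top
c=calibration("top"); P=cloud(c,np.load("pics/t5.npy")); X,Y,Z=P[...,0],P[...,1],P[...,2]
im=cv2.imread("pics/t5.png"); a=cv2.resize(im[260:360,140:280],None,fx=5.5,fy=5.5,interpolation=cv2.INTER_CUBIC); cv2.imwrite("pics/t_rack.png",np.clip(a*1.5,0,255).astype(np.uint8))
reg=(X<492)&(X>380)&(Y<200)&(Y>-60)
def fit(m,l):
    p=P[m][:,:2].astype(np.float32); r_=cv2.minAreaRect(p); print(l,len(p),r_,cv2.boxPoints(r_).round(1).tolist(),P[m][:,2].mean())
fit((Z>202)&(Z<209)&reg,"doortop"); fit((Z>184)&(Z<194)&(Y<100)&reg&(X<470),"handle")
fit((Z>112)&(Z<122)&reg,"rack rim"); fit((Z>82)&(Z<92)&reg,"rackfloor")
for f in (1.28,1.295,1.31): print(f,door(f,-57,-170),door(f,27,-100))
```

```text
[ 449.40729663 -280.42273177   60.73670587] [ 3.14124737e+00 -9.73625092e-04 -1.36305954e-01] [-0.71120239  0.86019775  6.37033138] 0.650290870508526
doortop 742 ((463.75128173828125, 75.08334350585938), (215.40194702148438, 14.042824745178223), 74.71791076660156) [[428.6000061035156, -27.0], [442.1000061035156, -30.700000762939453], [498.8999938964844, 177.10000610351562], [485.3999938964844, 180.8000030517578]] 205.73272202640806
handle 459 ((421.5199890136719, 22.485435485839844), (86.55895233154297, 105.86528778076172), 7.122319221496582) [[372.0, 69.5999984741211], [385.1000061035156, -35.400001525878906], [471.0, -24.700000762939453], [457.8999938964844, 80.4000015258789]] 188.86462920649834
rack rim 40 ((472.2532043457031, 53.533145904541016), (177.88519287109375, 41.905277252197266), 74.66140747070312) [[428.5, -26.700000762939453], [468.8999938964844, -37.79999923706055], [516.0, 133.8000030517578], [475.6000061035156, 144.8000030517578]] 116.89227145201907
rackfloor 206 ((471.281982421875, 49.54026794433594), (169.29238891601562, 42.14140701293945), 74.66766357421875) [[428.6000061035156, -26.5], [469.20001220703125, -37.70000076293945], [514.0, 125.5999984741211], [473.29998779296875, 136.6999969482422]] 85.65182472606799
1.28 [395.72847126  28.33601634] [494.11677769  76.04074521]
1.295 [393.47042693  29.797052  ] [492.56320899  76.02064494]
1.31 [391.23455134  31.29179269] [491.00951356  76.02384958]
```

View pics/t_rack.png

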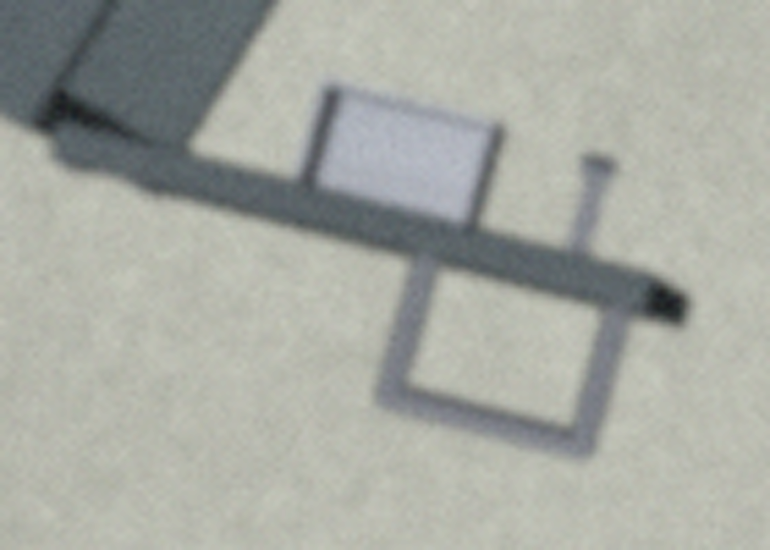

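Grip holds at 55 mm. I'll check the rack position against the rim corners in the top image, at crop (328,88) and (500,125), i.e. px (199.6,276) and (230.9,282.7).

Run:
```python
from h import *
from rig import readout,calibration
c=calibration("top"); f=np.radians(59.4+15.28)
print("meas",onz(c,[(199.6,276),(230.9,282.7)],118).round(1).tolist()); print("model",door(f,50,-66),door(f,50,-134), f)
print("rack",door(f,27,-100), "doorcentre",door(f,0,-108))
# pack offset in tool at grasp
```

```text
meas [[516.3, 98.4, 118.0], [501.3, 33.3, 118.0]]
model [522.83907501 102.75631807] [504.9186039   37.16015419] 1.3034118853893653
rack [491.69190167  76.01957195] doorcentre [463.5380753   75.41785737]
```

play_rows(rows=[[140,[0,0,-0.5],[0,0,0]],[140,[0,0,-2],[0,0,0]],[140,[0,0,-5],[0,0,0]],[140,[0,0,-9],[0,0,0]],[140,[0,0,-13],[0,0,0]],[140,[0,0,-17],[0,0,0]],[140,[0,0,-21],[0,0,0]],[140,[0,0,-24],[0,0,0]],[140,[0,0,-25.5],[0,0,0]],[140,[0,0,-26],[0,0,0]],[140,[0,0,-26],[0,0,0]],[140,[0,0,-26],[0,0,0]]])

```text
clock: 10.25
eef_pos: [448.3, -279.8, 318.7]
tcp_rot: [-3.141, 0.002, -0.136]
contact_force: [-0.4, 0.3, -3.9]
opening: 0.652
```

Run:
```python
from h import *
from rig import readout,grab_frame,calibration
s=readout.sense(); print(s['eef_pos'],s['tcp_rot'],s['contact_force'],s['opening'])
c=calibration("wrist"); im,d=grab_frame("wrist"); cv2.imwrite("pics/w7.png",im[:,:,::-1])
P=cloud(c,d); tcp=s['eef_pos']; A=Rt(s['tcp_rot'][2])
q=A.inv().apply((P.reshape(-1,3)-tcp)).reshape(P.shape)  # tool frame
m=(q[...,2]>-44)&(q[...,2]<-34)&(abs(q[...,0])<25)&(abs(q[...,1])<26)
print("top face tool frame",m.sum(),np.percentile(q[m],[1,50,99],axis=0).round(1).tolist())
```

```text
[ 448.31344324 -279.76486081  318.67310471] [-3.14077228e+00  1.74734963e-03 -1.36270840e-01] [-0.39335633  0.29868926 -3.89027301] 0.6522918710174093
top face tool frame 16031 [[-16.5, -25.4, -40.7], [2.1, 0.2, -39.2], [16.1, 25.4, -34.8]]
```

View pics/w7.png

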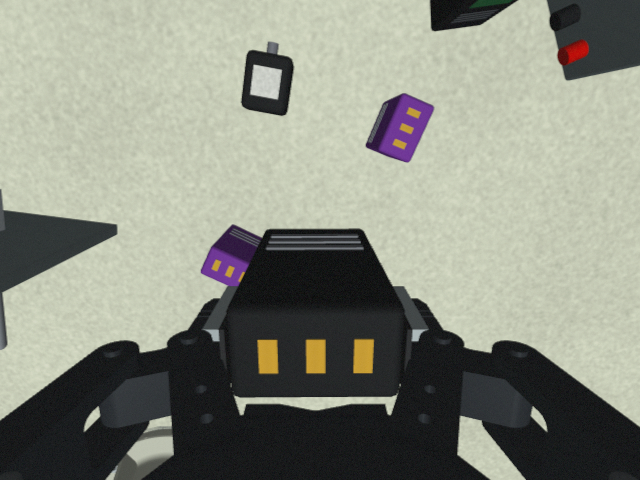

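The pack sits centred in the jaws: tool x about -0.2 mm, top 39 mm behind the TCP. The coarse corner picks disagree with the door model by 4–6 mm. I'll hover over the rack and look at the lip with the wrist camera before inserting.

Run:
```python
from h import *
print(rel([449.0,-280.1,320],-.1363,[491.7,76,320],-.2667))
```

```text
([-0.61, -35.86, -0.0], [0.0, -0.0, 0.13])
```

play_rows(rows=[[140,[0,-1.5,0],[0,0,0.01]],[140,[-0.1,-5,0],[0,0,0.02]],[140,[-0.2,-9,0],[0,0,0.03]],[140,[-0.2,-13,0],[0,0,0.05]],[140,[-0.3,-17,0],[0,0,0.06]],[140,[-0.4,-21,0],[0,0,0.08]],[140,[-0.4,-25,0],[0,0,0.09]],[140,[-0.5,-29,0],[0,0,0.11]],[140,[-0.6,-32.5,0],[0,0,0.12]],[140,[-0.61,-35,0],[0,0,0.13]],[140,[-0.61,-35.86,0],[0,0,0.13]],[140,[-0.61,-35.86,0],[0,0,0.13]]])

```text
clock: 11.3
eef_pos: [491.0, 77.6, 318.2]
tcp_rot: [3.141, 0.003, -0.263]
contact_force: [-0.7, 1.4, -3.1]
opening: 0.647
```

play_rows(rows=[[140,[0,0,0],[0,0,0]],[140,[0,0,0],[0,0,0]],[140,[0,0,0],[0,0,0]]])

```text
clock: 11.55
eef_pos: [491.4, 74.7, 319.5]
tcp_rot: [3.141, 0.001, -0.268]
contact_force: [0.2, -0.1, -2.9]
opening: 0.649
```

Run:
```python
from h import *
from rig import readout,grab_frame,calibration
s=readout.sense(); print(s['eef_pos'],s['tcp_rot'],s['contact_force'],s['opening'],s['qpos'])
c=calibration("wrist"); im,d=grab_frame("wrist"); cv2.imwrite("pics/w8.png",im[:,:,::-1]); np.save("pics/w8.npy",d)
np.save("pics/w8c.npy",c["cam_to_world"])
f=1.3034
P=[[*door(f,50,-66),118],[*door(f,50,-134),118],[*door(f,-7,0),206],[*door(f,7,-216),206]]
print(px(c,P).round(1).tolist())
```

```text
[491.4224686   74.66383556 319.54687744] [ 3.14091900e+00  6.96420319e-04 -2.67533550e-01] [ 0.18823234 -0.07500754 -2.9360411 ] 0.6489355474446007 [ 1.47994330e-01  7.19928857e-02  1.79094533e+00 -3.49939057e-04
  1.27956355e+00  1.98642460e+00]
[[275.3, 182.7], [349.1, 182.6], [175.6, 275.7], [471.6, 257.3]]
```

View pics/w8.png

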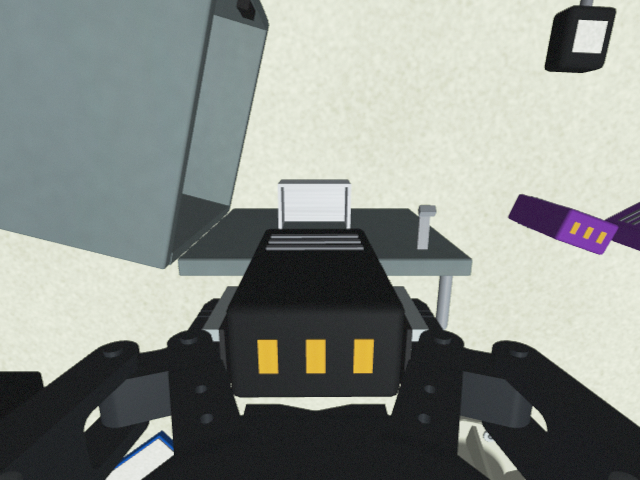

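Run:
```python
import cv2
im=cv2.imread("pics/w8.png"); a=cv2.resize(im[165:275,250:370],None,fx=5.4,fy=5.4,interpolation=cv2.INTER_NEAREST); cv2.imwrite("pics/w8z.png",a)
g=cv2.cvtColor(im,cv2.COLOR_BGR2GRAY).astype(int)
print("col 310",list(zip(range(172,192),g[172:192,310]))); 
for r in (181,190,200): print(r,[(c,g[r,c]) for c in list(range(270,290))],[(c,g[r,c]) for c in range(340,358)])
print("door v edge col 200:",g[200:280:2,400])
```

```text
col 310 [(172, np.int64(226)), (173, np.int64(226)), (174, np.int64(226)), (175, np.int64(227)), (176, np.int64(227)), (177, np.int64(226)), (178, np.int64(226)), (179, np.int64(152)), (180, np.int64(105)), (181, np.int64(101)), (182, np.int64(98)), (183, np.int64(127)), (184, np.int64(217)), (185, np.int64(222)), (186, np.int64(223)), (187, np.int64(225)), (188, np.int64(225)), (189, np.int64(222)), (190, np.int64(221)), (191, np.int64(223))]
181 [(270, np.int64(226)), (271, np.int64(229)), (272, np.int64(231)), (273, np.int64(231)), (274, np.int64(231)), (275, np.int64(229)), (276, np.int64(228)), (277, np.int64(228)), (278, np.int64(223)), (279, np.int64(183)), (280, np.int64(105)), (281, np.int64(100)), (282, np.int64(98)), (283, np.int64(99)), (284, np.int64(98)), (285, np.int64(99)), (286, np.int64(98)), (287, np.int64(98)), (288, np.int64(99)), (289, np.int64(97))] [(340, np.int64(103)), (341, np.int64(99)), (342, np.int64(101)), (343, np.int64(100)), (344, np.int64(100)), (345, np.int64(99)), (346, np.int64(100)), (347, np.int64(100)), (348, np.int64(105)), (349, np.int64(176
[... 1344 characters left out ...]
64(196)), (285, np.int64(224)), (286, np.int64(224)), (287, np.int64(225)), (288, np.int64(224)), (289, np.int64(225))] [(340, np.int64(229)), (341, np.int64(229)), (342, np.int64(228)), (343, np.int64(229)), (344, np.int64(206)), (345, np.int64(112)), (346, np.int64(88)), (347, np.int64(163)), (348, np.int64(224)), (349, np.int64(223)), (350, np.int64(224)), (351, np.int64(226)), (352, np.int64(226)), (353, np.int64(226)), (354, np.int64(227)), (355, np.int64(225)), (356, np.int64(225)), (357, np.int64(224))]
door v edge col 200: [227 228 223 225 135  66  64  63  62  64  62  64  63  64  65  64  61  63
  61  61  62  62  61  61  62  60  62  64  63  77 116 135 135 136 138 137
 138 135 221 229]
```

View pics/w8z.png

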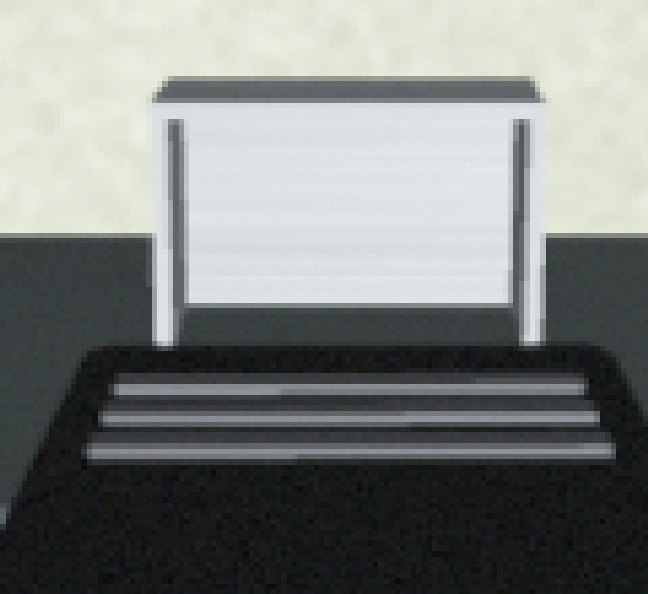

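The zoom shows the rim's outer lip corners at px (278.1,183.7) and (350.9,183.7), with a floor edge visible behind. I'll take a fresh settled frame and compute the rack centre relative to the pack in the tool frame.

play_rows(rows=[[140,[0,0,0],[0,0,0]],[140,[0,0,0],[0,0,0]],[140,[0,0,0],[0,0,0]]])

```text
clock: 11.85
eef_pos: [491.7, 75.4, 320.1]
tcp_rot: [-3.142, -0.0, -0.267]
contact_force: [0.3, -0.5, -2.6]
opening: 0.646
```

Run:
```python
from h import *
from rig import readout,grab_frame,calibration
s=readout.sense(); print(s['eef_pos'],s['tcp_rot'])
c=calibration("wrist"); im,d=grab_frame("wrist"); cv2.imwrite("pics/w9.png",im[:,:,::-1])
g=cv2.cvtColor(im,cv2.COLOR_RGB2GRAY).astype(float)
# side-face strip (dark) bottom edge = rim outer edge; strip ends
col=np.median(g[170:195,295:335],axis=1); dv=np.diff(col); k=np.argmax(dv[8:])+8; 
t=(160-col[k])/(col[k+1]-col[k]); v=170+k+t if col[k]<160<col[k+1] else 170+k; print("rim v",v, col.round(0).tolist())
# door-relative edges of white rim over dark door: rows 212-226 
row=np.median(g[214:222,260:370],axis=0); print(row.round(0).tolist())
T=np.array(c["cam_to_world"]); A=Rt(s['tcp_rot'][2])
q=A.inv().apply(onz(c,[(278.1,v),(350.9,v)],118)-s['eef_pos']); print("lip corners tool",q.round(2).tolist())
print("cam in tool",A.inv().apply(T[:3,3]-s['eef_pos']).round(2))
np.save("pics/w9.npy",d)
P=cloud(c,d); q=A.inv().apply(P.reshape(-1,3)-s['eef_pos']).reshape(P.shape)
m=(q[...,2]>-44)&(q[...,2]<-34)&(abs(q[...,0])<25)&(abs(q[...,1])<27)
print("pack top",np.percentile(q[m],[1,50,99],axis=0).round(1).tolist())
m=(P[...,2]>200)&(P[...,2]<209)&(abs(q[...,1])<110)&(abs(q[...,1])>60)&(q[...,0]<0)&(q[...,0]>-60)
print("door top",m.sum(),np.percentile(q[m],[1,50,99],axis=0).round(1).tolist())
rb=cv2.minAreaRect(q[m][:,:2].astype(np.float32)); print(rb)
```

```text
[491.68706412  75.43739231 320.08419643] [-3.14154904e+00 -1.78784079e-04 -2.66961481e-01]
rim v 183.52941176470588 [228.0, 228.0, 229.0, 228.0, 228.0, 228.0, 228.0, 227.0, 228.0, 181.0, 112.0, 99.0, 98.0, 97.0, 216.0, 224.0, 224.0, 225.0, 225.0, 223.0, 222.0, 223.0, 226.0, 227.0, 225.0]
[61.0, 60.0, 60.0, 61.0, 60.0, 60.0, 60.0, 60.0, 62.0, 60.0, 60.0, 60.0, 62.0, 60.0, 60.0, 61.0, 61.0, 60.0, 60.0, 158.0, 224.0, 224.0, 198.0, 108.0, 101.0, 166.0, 222.0, 222.0, 222.0, 222.0, 222.0, 223.0, 223.0, 223.0, 223.0, 223.0, 223.0, 222.0, 224.0, 222.0, 223.0, 223.0, 223.0, 224.0, 224.0, 224.0, 224.0, 224.0, 224.0, 224.0, 224.0, 224.0, 224.0, 224.0, 224.0, 224.0, 224.0, 224.0, 224.0, 225.0, 224.0, 225.0, 224.0, 225.0, 225.0, 225.0, 225.0, 226.0, 226.0, 225.0, 226.0, 225.0, 226.0, 226.0, 226.0, 226.0, 226.0, 226.0, 226.0, 226.0, 225.0, 226.0, 226.0, 227.0, 219.0, 168.0, 88.0, 121.0, 190.0, 224.0, 215.0, 158.0, 63.0, 62.0, 62.0, 62.0, 62.0, 63.0, 63.0, 63.0, 63.0, 62.0, 62.0, 62.0, 63.0, 64.0, 62.0, 62.0, 63.0, 62.0]
lip corners tool [[22.18, -33.07, 202.08], [22.18, 34.16, 202.08]]
cam in tool [  66.19    0.97 -142.44]
pack top [[-16.5, -26.6, -40.8], [2.1, 0.0, -39.2], [16.2, 26.4, -34.7]]
door top 2487 [[-34.2, -104.4, 112.1], [-26.1, 63.8, 114.5], [-5.6, 109.1, 119.6]]
((-26.99506950378418, 2.0495834350585938), (33.46898651123047, 215.8953857421875), 5.610337257385254)
```

The rack centre is within 1 mm of the pack centre in tool x and y, and the yaw is aligned. Descending, fast first and then slowly onto the floor.

play_rows(rows=[[140,[-0.05,-0.02,1],[0,0,0]],[140,[-0.05,-0.02,3],[0,0,0]],[140,[-0.05,-0.02,5.5],[0,0,0]],[140,[-0.05,-0.02,8],[0,0,0]],[140,[-0.05,-0.02,9.5],[0,0,0]],[140,[-0.05,-0.02,10.8],[0,0,0]],[140,[-0.05,-0.02,11.8],[0,0,0]],[140,[-0.05,-0.02,12.4],[0,0,0]],[140,[-0.05,-0.02,12.6],[0,0,0]],[140,[-0.05,-0.02,12.6],[0,0,0]],[140,[-0.05,-0.02,12.6],[0,0,0]],[140,[-0.05,-0.02,12.6],[0,0,0]]])

```text
clock: 12.9
eef_pos: [491.8, 76.3, 194.8]
tcp_rot: [-3.141, -0.001, -0.266]
contact_force: [-0.5, -0.5, -3.0]
opening: 0.65
```

Run:
```python
from h import *
from rig import readout,grab_frame,calibration
s=readout.sense(); print(s['eef_pos'],s['tcp_rot'],s['contact_force'])
im,d=grab_frame("wrist"); cv2.imwrite("pics/w10.png",im[:,:,::-1])
im,d=grab_frame("scene"); cv2.imwrite("pics/s10.png",cv2.resize(im[150:330,360:600,::-1],None,fx=3.3,fy=3.3,interpolation=cv2.INTER_CUBIC))
```

```text
[491.82625005  76.3434482  194.77097208] [-3.14096312e+00 -1.35999183e-03 -2.66175257e-01] [-0.53700715 -0.45101401 -2.98771485]
```

View pics/w10.png

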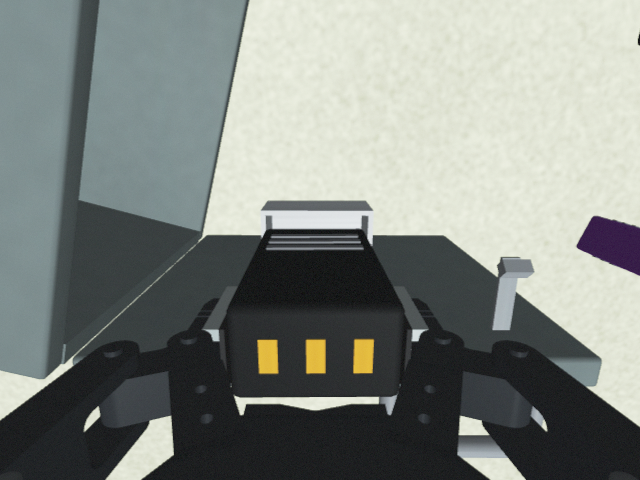

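View pics/s10.png

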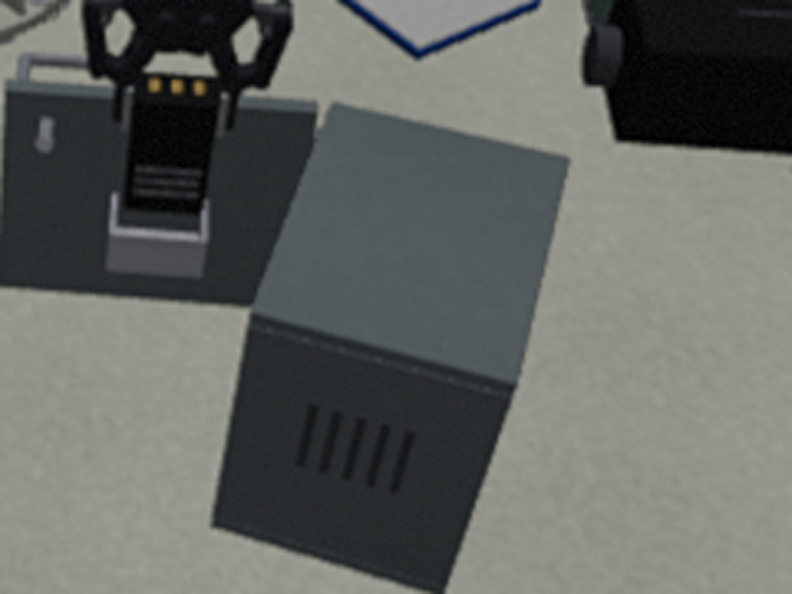

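Run:
```python
import cv2
from h import *
im=cv2.imread("pics/w10.png"); cv2.imwrite("pics/w10z.png",cv2.resize(im[190:270,245:390],None,fx=5.4,fy=5.4,interpolation=cv2.INTER_NEAREST))
```

```text
(no output)
```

View pics/w10z.png

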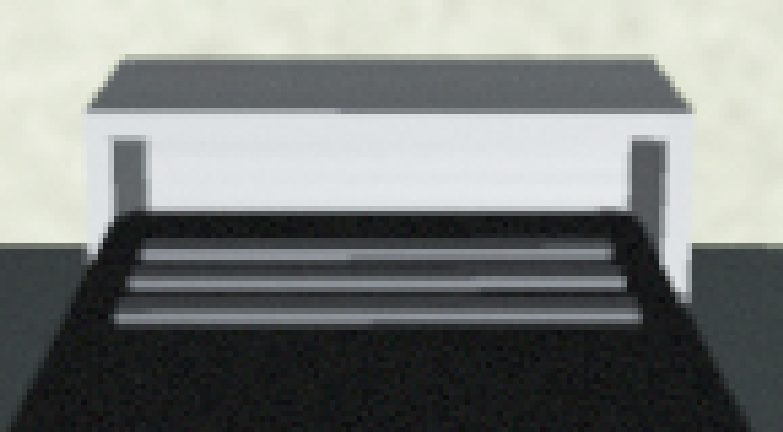

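Zoom: rim corners at px u 261.1 and 373.1 (centre 317.1), pack bottom edge centre at 314.8. The rack is therefore about 1.4 mm further along tool +y, and x is within margin. I'll correct that and insert slowly.

play_rows(rows=[[140,[0,0.14,0],[0,0,0]],[140,[0,0.14,0.4],[0,0,0]],[140,[0,0.14,0.8],[0,0,0]],[140,[0,0.14,1.2],[0,0,0]],[140,[0,0.14,1.6],[0,0,0]],[140,[0,0.14,2],[0,0,0]],[140,[0,0.14,2.4],[0,0,0]],[140,[0,0.14,2.4],[0,0,0]]])

```text
clock: 13.67
eef_pos: [490.3, 74.8, 168.9]
tcp_rot: [3.141, 0.001, -0.266]
contact_force: [0.4, -0.2, -2.8]
opening: 0.649
```

Run:
```python
from h import *
from rig import readout,grab_frame
s=readout.sense(); print(s['eef_pos'],s['tcp_rot'],s['contact_force'],s['wrist_torque'])
im,d=grab_frame("wrist"); im=im[:,:,::-1]; cv2.imwrite("pics/w11.png",cv2.resize(im[190:290,235:400],None,fx=4.8,fy=4.8,interpolation=cv2.INTER_NEAREST))
```

```text
[490.31368117  74.81519339 168.94740702] [ 3.14098585e+00  1.41301372e-03 -2.66172260e-01] [ 0.38581084 -0.20210234 -2.78140172] [ 0.04094658  0.03755803 -0.00623202]
```

View pics/w11.png

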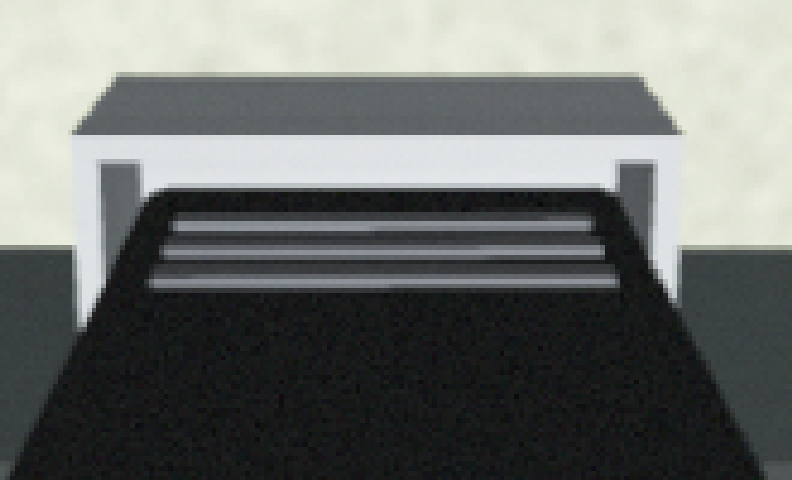

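The pack is inside the rim, centred laterally and with no contact force. Lowering to the floor.

play_rows(rows=[[140,[0,0,0.4],[0,0,0]],[140,[0,0,0.8],[0,0,0]],[140,[0,0,1.1],[0,0,0]],[140,[0,0,1.4],[0,0,0]],[140,[0,0,1.7],[0,0,0]],[140,[0,0,1.95],[0,0,0]],[140,[0,0,2.1],[0,0,0]],[140,[0,0,2.2],[0,0,0]],[140,[0,0,2.2],[0,0,0]]])

```text
clock: 14.47
eef_pos: [490.8, 74.9, 147.8]
tcp_rot: [3.142, 0.0, -0.266]
contact_force: [0.4, 0.4, -3.2]
opening: 0.648
```

play_rows(rows=[[140,[0,0,0.08],[0,0,0]],[140,[0,0,0.1],[0,0,0]],[140,[0,0,0.1],[0,0,0]]])

```text
clock: 14.72
eef_pos: [490.9, 74.9, 147.0]
tcp_rot: [-3.142, -0.0, -0.266]
contact_force: [-0.4, -0.4, -2.9]
opening: 0.654
```

play_rows(rows=[[140,[0,0,0.06],[0,0,0]],[140,[0,0,0.12],[0,0,0]],[140,[0,0,0.12],[0,0,0]]])

```text
clock: 14.97
eef_pos: [490.9, 74.9, 145.8]
tcp_rot: [-3.142, -0.0, -0.266]
contact_force: [-0.3, -0.2, -2.8]
opening: 0.653
```

play_rows(rows=[[140,[0,0,0.06],[0,0,0]],[140,[0,0,0.1],[0,0,0]],[140,[0,0,0.1],[0,0,0]]])

```text
clock: 15.22
eef_pos: [491.7, 74.9, 145.7]
tcp_rot: [-3.141, -0.002, -0.266]
contact_force: [-1.0, 0.3, 6.4]
opening: 0.648
```

Contact at z=145.7, exactly as predicted for the rack floor. I'll release and lift.

play_rows(rows=[[110,[0,0,0],[0,0,0]],[50,[0,0,0],[0,0,0]],[50,[0,0,0],[0,0,0]],[50,[0,0,0],[0,0,0]],[50,[0,0,-0.5],[0,0,0]],[50,[0,0,-1.5],[0,0,0]],[50,[0,0,-3.5],[0,0,0]],[50,[0,0,-6],[0,0,0]],[50,[0,0,-9.5],[0,0,0]],[50,[0,0,-13],[0,0,0]],[50,[0,0,-15.5],[0,0,0]],[50,[0,0,-15.5],[0,0,0]]])

```text
clock: 16.22
eef_pos: [493.6, 75.3, 306.4]
tcp_rot: [-3.138, -0.009, -0.266]
contact_force: [0.3, -0.1, 0.2]
opening: 0.802
```

Run:
```python
from h import *
from rig import readout,grab_frame,calibration
s=readout.sense(); print(s['eef_pos'],s['tcp_rot'],s['contact_force'],s['opening'])
c=calibration("wrist"); im,d=grab_frame("wrist"); cv2.imwrite("pics/w12.png",im[:,:,::-1])
P=cloud(c,d); m=(P[...,2]>178)&(P[...,2]<192)&(np.hypot(P[...,0]-491.7,P[...,1]-76)<45)
r_=cv2.minAreaRect(P[m][:,:2].astype(np.float32)); print(m.sum(),r_,P[m][:,2].mean())
im,d=grab_frame("scene"); cv2.imwrite("pics/s12.png",cv2.resize(im[150:330,360:600,::-1],None,fx=3.3,fy=3.3,interpolation=cv2.INTER_CUBIC))
im,d=grab_frame("top"); cv2.imwrite("pics/t12.png",im[:,:,::-1]); np.save("pics/t12.npy",d)
c=calibration("top"); P=cloud(c,d); X,Y,Z=P[...,0],P[...,1],P[...,2]
m=(X<520)&(X>380)&(Y<200)&(Y>-60)&(Z>202)&(Z<209); m=m&~((X>500)&(Y<170)); print(m.sum(),cv2.minAreaRect(P[m][:,:2].astype(np.float32)))
```

```text
[493.56449871  75.29698799 306.36868902] [-3.13771914 -0.00873558 -0.2661939 ] [ 0.31089468 -0.1262306   0.23789887] 0.8023990626105695
4002 ((489.6950378417969, 76.50167846679688), (80.40093994140625, 37.30854034423828), 75.03266143798828) 184.69312465446637
407 ((451.4349670410156, 26.478931427001953), (115.12458801269531, 13.852252960205078), 75.18231964111328)
```

View pics/w12.png

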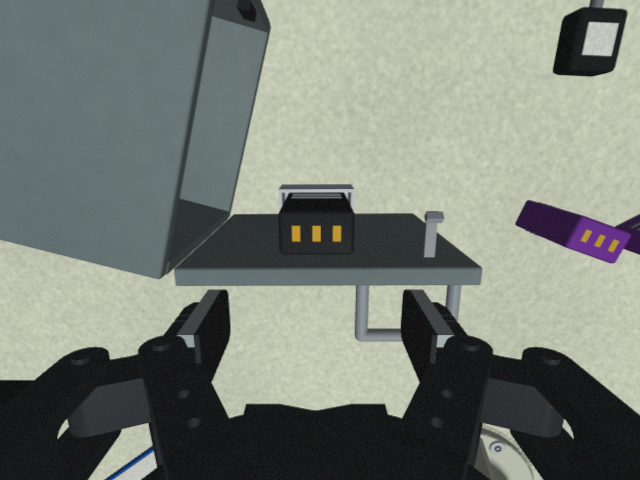

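View pics/s12.png

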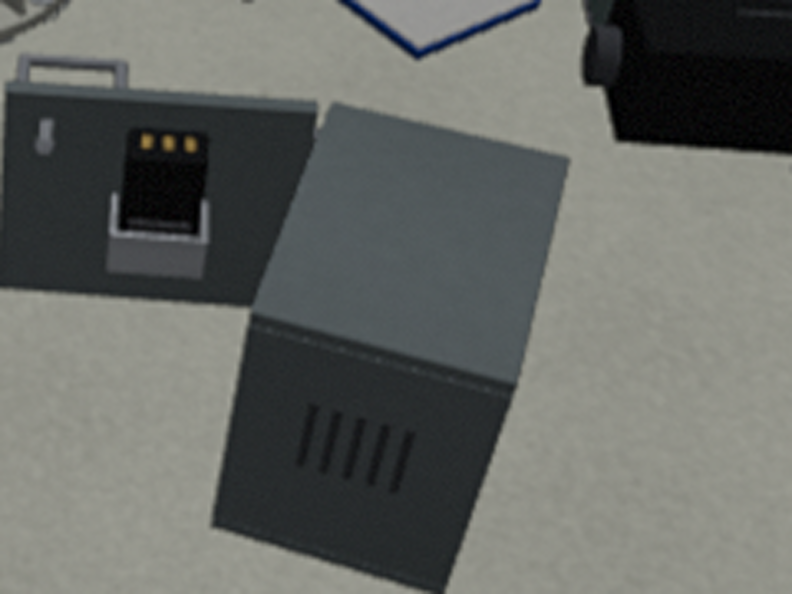

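The pack stands upright in the rack, with its contacts at px (317,234) in the wrist view and its top at about 185 mm. Back to the handle.

Run:
```python
from h import *
p=[*door(1.30,-57,-170),290]; print(p)
print(rel([490.9,74.97,299.8],-.2667,p,th+np.pi/2-1.30))
```

```text
[np.float64(392.7226469275586), np.float64(30.29157034202717), 290]
([-8.29, 6.9, 0.98], [0.0, 0.0, -1.574])
```

play_rows(rows=[[150,[-0.6,0.5,0],[0,0,-0.12]],[150,[-1.3,1.1,0],[0,0,-0.24]],[150,[-2,1.7,0],[0,0,-0.36]],[150,[-2.7,2.2,0],[0,0,-0.48]],[150,[-3.4,2.8,0],[0,0,-0.6]],[150,[-4.1,3.4,0],[0,0,-0.72]],[150,[-4.8,4,0],[0,0,-0.84]],[150,[-5.5,4.6,0],[0,0,-0.96]],[150,[-6.2,5.2,0.2],[0,0,-1.08]],[150,[-6.9,5.8,0.5],[0,0,-1.2]],[150,[-7.6,6.4,0.98],[0,0,-1.32]],[150,[-8.29,6.9,0.98],[0,0,-1.44]]])

```text
clock: 17.37
eef_pos: [390.9, 29.8, 287.8]
tcp_rot: [-3.138, 0.002, 1.18]
contact_force: [-0.7, 0.1, 0.4]
opening: 0.409
```

play_rows(rows=[[150,[0,0,0],[0,0,-0.09]],[150,[0,0,0],[0,0,-0.134]],[150,[0,0,0],[0,0,-0.134]],[150,[0,0,0],[0,0,-0.134]],[150,[0,0,0],[0,0,-0.134]]])

```text
clock: 17.78
eef_pos: [392.3, 30.1, 289.3]
tcp_rot: [-3.14, 0.0, 1.306]
contact_force: [0.5, -1.0, -0.1]
opening: 0.41
```

Run:
```python
from h import *
from rig import readout,grab_frame,calibration
s=readout.sense(); print(s['eef_pos'],s['tcp_rot'],s['contact_force'],s['opening'],s['qpos'])
c=calibration("wrist"); im,d=grab_frame("wrist"); cv2.imwrite("pics/w13.png",im[:,:,::-1])
P=cloud(c,d); m=(P[...,2]>202)&(P[...,2]<209)&(P[...,0]<505)&(P[...,1]<190)&(P[...,1]>-60)
print("door",m.sum(),cv2.minAreaRect(P[m][:,:2].astype(np.float32)))
A=Rt(s['tcp_rot'][2]); q=A.inv().apply(P.reshape(-1,3)-s['eef_pos']).reshape(P.shape)
m=(P[...,2]>182)&(P[...,2]<194)&(abs(q[...,1])<12)&(q[...,0]>-50)&(q[...,0]<50)
v=cv2.fitLine(q[m][:,:2].astype(np.float32),cv2.DIST_L2,0,.01,.01).ravel(); print("bar tool frame",m.sum(),v,np.percentile(q[m],[1,50,99],axis=0).round(1).tolist())
```

```text
[392.34000882  30.10700046 289.31381764] [-3.14020236e+00  4.52836038e-04  1.30603726e+00] [ 0.47249924 -0.9541327  -0.05555044] 0.40994881485378126 [ 7.27460870e-02 -8.54059319e-02  2.01425028e+00  3.53077312e-05
  1.21421011e+00  3.37493117e-01]
door 7363 ((459.31549072265625, 59.0721321105957), (183.101318359375, 14.979914665222168), 75.1615219116211)
bar tool frame 1899 [ 9.9999970e-01 -7.4647955e-04  1.7999150e+00  1.5728360e+00] [[-38.7, -4.6, 98.3], [3.1, 1.4, 100.3], [38.3, 11.4, 104.1]]
```

View pics/w13.png

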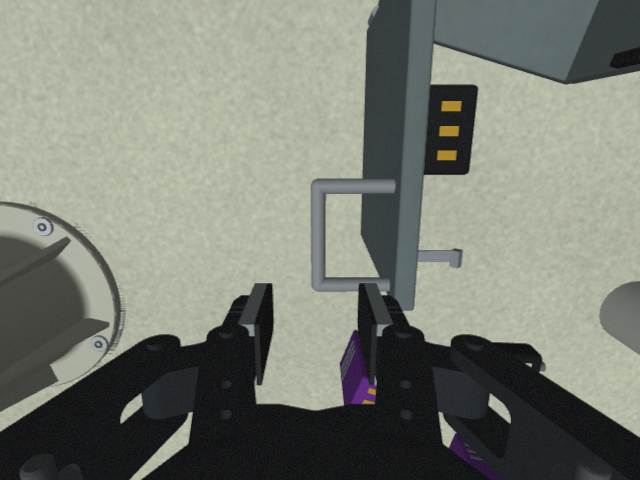

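The handle is centred between the fingers: bar at px x≈318, tool-frame x from -38.7 to 38.3, aligned. Descending and caging it again.

play_rows(rows=[[150,[0,0,3],[0,0,0]],[150,[0,0.05,6],[0,0,0]],[150,[0,0.05,8.5],[0,0,0]],[150,[0,0.05,10.3],[0,0,0]],[150,[0,0.05,11.5],[0,0,0]],[150,[0,0.05,12.1],[0,0,0]],[150,[0,0.05,12.1],[0,0,0]],[207,[0,0.05,12.1],[0,0,0]],[207,[0,0.05,12.1],[0,0,0]],[207,[0,0.05,12.1],[0,0,0]]])

```text
clock: 18.67
eef_pos: [393.9, 30.0, 169.8]
tcp_rot: [3.14, -0.001, 1.308]
contact_force: [-0.1, -0.5, 0.1]
opening: 0.193
```

Run:
```python
from h import *
from rig import readout,grab_frame,calibration
s=readout.sense(); print(s['eef_pos'],s['tcp_rot'],s['contact_force'],s['opening'])
im,d=grab_frame("wrist"); cv2.imwrite("pics/w14.png",im[:,:,::-1])
p0,y0=cmd([392.72,30.29,290],1.3074,[0,.05,12.1],0); print(p0,y0)
arc(p0,y0,np.arange(1.27,.72,-.05).tolist(),169)
```

```text
[393.90450626  30.04896724 169.84063834] [ 3.14003280e+00 -5.53446876e-04  1.30766356e+00] [-0.08374376 -0.46430023  0.09612023] 0.1927426343030786
[393.2   30.16 169.  ] 1.3074
1.27 [-0.16, 0.46, 0.0] [0.0, 0.0, -0.03]
1.22 [-0.4, 1.33, 0.0] [0.0, 0.0, -0.08]
1.17 [-0.59, 2.2, 0.0] [0.0, 0.0, -0.13]
1.12 [-0.75, 3.09, 0.0] [-0.0, 0.0, -0.18]
1.07 [-0.85, 3.98, 0.0] [0.0, 0.0, -0.23]
1.02 [-0.91, 4.87, 0.0] [-0.0, 0.0, -0.28]
0.97 [-0.93, 5.77, 0.0] [-0.0, 0.0, -0.33]
0.92 [-0.9, 6.66, 0.0] [0.0, 0.0, -0.38]
0.87 [-0.83, 7.56, 0.0] [-0.0, 0.0, -0.43]
0.82 [-0.71, 8.44, 0.0] [0.0, 0.0, -0.48]
0.77 [-0.55, 9.33, 0.0] [0.0, 0.0, -0.53]
```

View pics/w14.png

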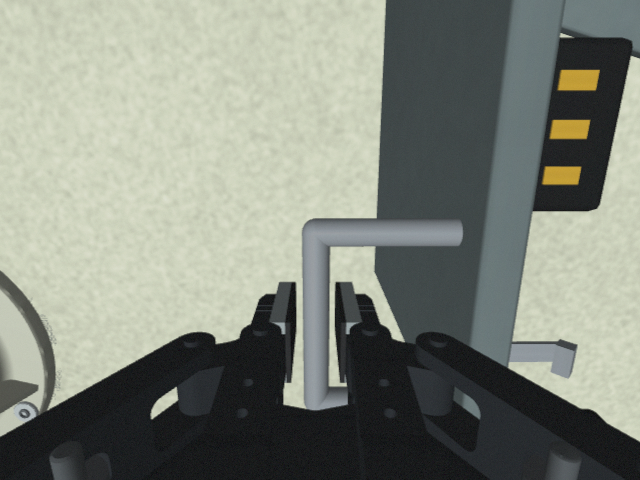

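The bar is caged centrally, so I'll swing the door in along the arc.

play_rows(rows=[[207,[-0.08,0.23,0],[0,0,-0.015]],[207,[-0.16,0.46,0],[0,0,-0.03]],[207,[-0.4,1.33,0],[0,0,-0.08]],[207,[-0.59,2.2,0],[0,0,-0.13]],[207,[-0.75,3.09,0],[0,0,-0.18]],[207,[-0.85,3.98,0],[0,0,-0.23]],[207,[-0.91,4.87,0],[0,0,-0.28]],[207,[-0.93,5.77,0],[0,0,-0.33]],[207,[-0.9,6.66,0],[0,0,-0.38]],[207,[-0.83,7.56,0],[0,0,-0.43]],[207,[-0.71,8.44,0],[0,0,-0.48]],[207,[-0.55,9.33,0],[0,0,-0.53]]])

```text
clock: 19.72
eef_pos: [481.0, -0.2, 168.8]
tcp_rot: [-3.139, -0.0, 1.841]
contact_force: [-6.7, -1.4, 3.5]
opening: 0.188
```

Run:
```python
from h import *
from rig import readout
s=readout.sense(); print(s['eef_pos'],s['tcp_rot'],s['contact_force'],s['opening'])
p0,y0=cmd([393.2,30.16,169],1.3074,[-.55,9.33,0],-.53); print(p0,y0)
arc(p0,y0,np.arange(.72,.15,-.05).tolist(),169)
```

```text
[ 4.81004106e+02 -1.78053738e-01  1.68832027e+02] [-3.13853185e+00 -2.35019641e-04  1.84118838e+00] [-6.70091073 -1.44195787  3.51496651] 0.1875913642269042
[481.85   0.56 169.  ] 1.8374
0.72 [-0.26, 0.85, 0.0] [0.0, 0.0, -0.05]
0.67 [-0.48, 1.72, 0.0] [0.0, 0.0, -0.1]
0.62 [-0.66, 2.6, 0.0] [-0.0, 0.0, -0.15]
0.57 [-0.79, 3.49, 0.0] [0.0, 0.0, -0.2]
0.52 [-0.88, 4.38, 0.0] [0.0, 0.0, -0.25]
0.47 [-0.92, 5.28, 0.0] [0.0, 0.0, -0.3]
0.42 [-0.92, 6.17, 0.0] [0.0, 0.0, -0.35]
0.37 [-0.87, 7.07, 0.0] [0.0, 0.0, -0.4]
0.32 [-0.78, 7.96, 0.0] [0.0, 0.0, -0.45]
0.27 [-0.65, 8.85, 0.0] [-0.0, 0.0, -0.5]
0.22 [-0.47, 9.72, 0.0] [0.0, 0.0, -0.55]
0.17 [-0.24, 10.59, 0.0] [0.0, 0.0, -0.6]
```

play_rows(rows=[[207,[-0.26,0.85,0],[0,0,-0.05]],[207,[-0.48,1.72,0],[0,0,-0.1]],[207,[-0.66,2.6,0],[0,0,-0.15]],[207,[-0.79,3.49,0],[0,0,-0.2]],[207,[-0.88,4.38,0],[0,0,-0.25]],[207,[-0.92,5.28,0],[0,0,-0.3]],[207,[-0.92,6.17,0],[0,0,-0.35]],[207,[-0.87,7.07,0],[0,0,-0.4]],[207,[-0.78,7.96,0],[0,0,-0.45]],[207,[-0.65,8.85,0],[0,0,-0.5]],[207,[-0.55,9.3,0],[0,0,-0.525]],[207,[-0.47,9.72,0],[0,0,-0.55]]])

```text
clock: 20.72
eef_pos: [577.3, 20.9, 168.9]
tcp_rot: [-3.141, 0.001, 2.39]
contact_force: [-0.5, -4.8, -0.3]
opening: 0.19
```

Run:
```python
from h import *
from rig import readout,grab_frame
s=readout.sense(); print(s['eef_pos'],s['tcp_rot'],s['contact_force'],s['opening'])
im,d=grab_frame("wrist"); cv2.imwrite("pics/w15.png",im[:,:,::-1])
im,d=grab_frame("scene"); cv2.imwrite("pics/s15.png",cv2.resize(im[150:330,360:600,::-1],None,fx=3.3,fy=3.3,interpolation=cv2.INTER_CUBIC))
p0,y0=cmd([481.85,.56,169],1.8374,[-.47,9.72,0],-.55); print(p0,y0)
arc(p0,y0,np.arange(.2,-.04,-.02).tolist(),169)
```

```text
[577.30815494  20.92303247 168.94579438] [-3.14085496e+00  6.06537666e-04  2.38964969e+00] [-0.46362625 -4.76741646 -0.27481139] 0.18964803943535175
[576.85  21.63 169.  ] 2.3874
0.2 [-0.11, 0.35, 0.0] [-0.0, 0.0, -0.02]
0.18 [-0.21, 0.69, 0.0] [-0.0, 0.0, -0.04]
0.16 [-0.31, 1.04, 0.0] [-0.0, 0.0, -0.06]
0.14 [-0.4, 1.38, 0.0] [-0.0, 0.0, -0.08]
0.12 [-0.48, 1.73, 0.0] [-0.0, 0.0, -0.1]
0.1 [-0.56, 2.08, 0.0] [-0.0, 0.0, -0.12]
0.08 [-0.63, 2.43, 0.0] [-0.0, 0.0, -0.14]
0.06 [-0.69, 2.79, 0.0] [-0.0, 0.0, -0.16]
0.04 [-0.75, 3.14, 0.0] [0.0, 0.0, -0.18]
0.02 [-0.79, 3.5, 0.0] [0.0, 0.0, -0.2]
0.0 [-0.83, 3.85, 0.0] [0.0, 0.0, -0.22]
-0.02 [-0.87, 4.21, 0.0] [-0.0, 0.0, -0.24]
```

View pics/w15.png

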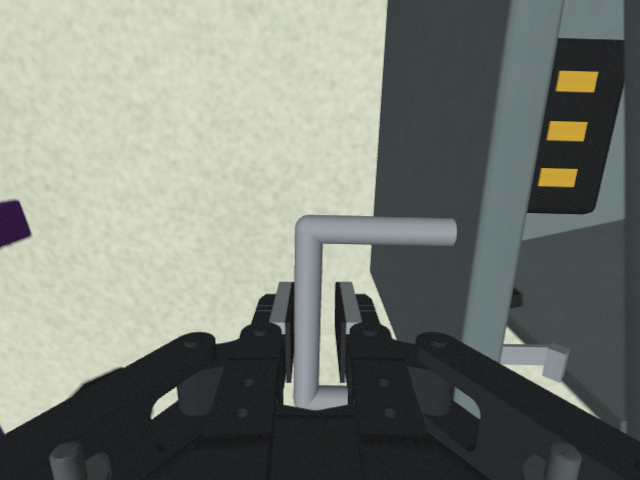

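View pics/s15.png

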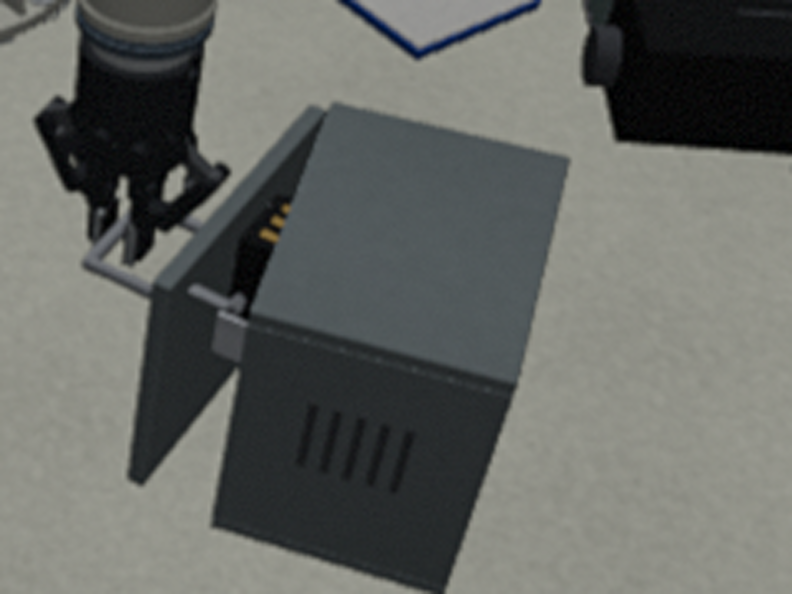

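The pack is clearing the cupboard as the door closes, and the outer pad is pushing the bar. I'll approach the catch slowly.

play_rows(rows=[[207,[-0.11,0.35,0],[0,0,-0.02]],[207,[-0.21,0.69,0],[0,0,-0.04]],[207,[-0.31,1.04,0],[0,0,-0.06]],[207,[-0.4,1.38,0],[0,0,-0.08]],[207,[-0.48,1.73,0],[0,0,-0.1]],[207,[-0.56,2.08,0],[0,0,-0.12]],[207,[-0.63,2.43,0],[0,0,-0.14]],[207,[-0.66,2.6,0],[0,0,-0.15]],[207,[-0.69,2.79,0],[0,0,-0.16]],[207,[-0.69,2.79,0],[0,0,-0.16]],[207,[-0.69,2.79,0],[0,0,-0.16]]])

```text
clock: 21.73
eef_pos: [601.3, 37.4, 169.1]
tcp_rot: [3.141, 0.0, 2.548]
contact_force: [0.0, -0.8, -0.0]
opening: 0.187
```

Run:
```python
from h import *
from rig import readout,grab_frame
s=readout.sense(); print(s['eef_pos'],s['tcp_rot'],s['contact_force'])
im,d=grab_frame("wrist"); cv2.imwrite("pics/w16.png",im[:,:,::-1])
p0,y0=cmd([576.85,21.63,169],2.3874,[-.69,2.79,0],-.16); print(p0,y0)
arc(p0,y0,np.arange(.05,-.04,-.005).tolist(),169)
```

```text
[601.28986292  37.43281739 169.07141164] [3.14099140e+00 1.87453298e-04 2.54771156e+00] [ 0.02412625 -0.7606088  -0.01507445]
[600.98  37.24 169.  ] 2.5474
0.05 [-0.06, 0.17, 0.0] [0.0, 0.0, -0.01]
0.045 [-0.08, 0.25, 0.0] [0.0, 0.0, -0.015]
0.04 [-0.11, 0.34, 0.0] [0.0, 0.0, -0.02]
0.035 [-0.14, 0.42, 0.0] [-0.0, 0.0, -0.025]
0.03 [-0.16, 0.51, 0.0] [0.0, 0.0, -0.03]
0.025 [-0.19, 0.6, 0.0] [0.0, 0.0, -0.035]
0.02 [-0.21, 0.68, 0.0] [0.0, 0.0, -0.04]
0.015 [-0.24, 0.77, 0.0] [0.0, 0.0, -0.045]
0.01 [-0.26, 0.85, 0.0] [0.0, 0.0, -0.05]
0.005 [-0.29, 0.94, 0.0] [0.0, 0.0, -0.055]
0.0 [-0.31, 1.03, 0.0] [0.0, 0.0, -0.06]
-0.005 [-0.33, 1.11, 0.0] [0.0, 0.0, -0.065]
-0.01 [-0.36, 1.2, 0.0] [0.0, 0.0, -0.07]
-0.015 [-0.38, 1.29, 0.0] [0.0, 0.0, -0.075]
-0.02 [-0.4, 1.37, 0.0] [0.0, 0.0, -0.08]
-0.025 [-0.42, 1.46, 0.0] [0.0, 0.0, -0.085]
-0.03 [-0.44, 1.55, 0.0] [0.0, 0.0, -0.09]
-0.035 [-0.46, 1.64, 0.0] [0.0, 0.0, -0.095]
```

View pics/w16.png

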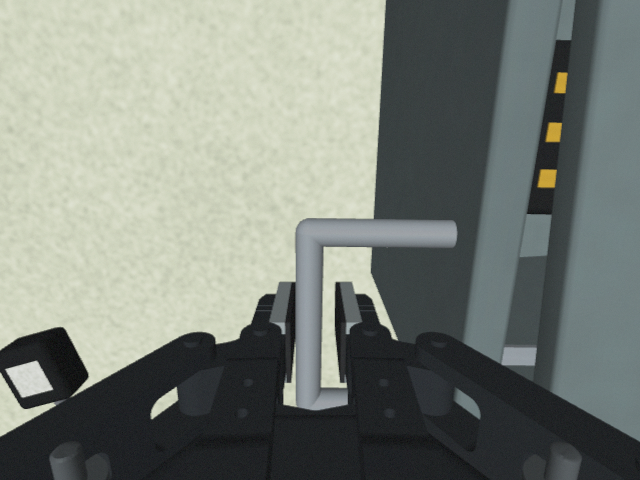

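play_rows(rows=[[207,[-0.06,0.17,0],[0,0,-0.01]],[207,[-0.11,0.34,0],[0,0,-0.02]],[207,[-0.14,0.42,0],[0,0,-0.025]],[207,[-0.16,0.51,0],[0,0,-0.03]],[207,[-0.19,0.6,0],[0,0,-0.035]],[207,[-0.19,0.6,0],[0,0,-0.035]]])

```text
clock: 22.28
eef_pos: [606.2, 41.2, 169.0]
tcp_rot: [3.141, 0.0, 2.583]
contact_force: [-1.0, 0.4, 0.1]
opening: 0.191
```

play_rows(rows=[[207,[-0.02,0.08,0],[0,0,-0.005]],[207,[-0.05,0.17,0],[0,0,-0.01]],[207,[-0.05,0.17,0],[0,0,-0.01]]])

```text
clock: 22.53
eef_pos: [607.1, 42.0, 169.0]
tcp_rot: [-3.141, -0.0, 2.593]
contact_force: [-1.0, -1.4, 0.5]
opening: 0.191
```

play_rows(rows=[[207,[-0.02,0.08,0],[0,0,-0.005]],[207,[-0.05,0.17,0],[0,0,-0.01]],[207,[-0.05,0.17,0],[0,0,-0.01]]])

```text
clock: 22.78
eef_pos: [607.5, 42.5, 168.8]
tcp_rot: [-3.139, -0.001, 2.603]
contact_force: [-4.4, -5.6, 3.8]
opening: 0.186
```

play_rows(rows=[[207,[-0.02,0.08,0],[0,0,-0.005]],[207,[-0.02,0.08,0],[0,0,-0.005]]])

```text
clock: 22.95
eef_pos: [607.7, 42.7, 168.8]
tcp_rot: [-3.138, -0.002, 2.608]
contact_force: [-6.8, -7.3, 5.3]
opening: 0.187
```

The catch is engaging at about 10 N. Continuing in small steps.

play_rows(rows=[[207,[0,0.08,0],[0,0,0]],[207,[0,0.08,0],[0,0,0]]])

```text
clock: 23.12
eef_pos: [607.8, 42.8, 168.8]
tcp_rot: [-3.137, -0.002, 2.608]
contact_force: [-8.2, -10.2, 5.6]
opening: 0.184
```

play_rows(rows=[[207,[0,0.08,0],[0,0,0]],[207,[0,0.08,0],[0,0,0]]])

```text
clock: 23.28
eef_pos: [608.0, 43.0, 168.8]
tcp_rot: [-3.136, -0.002, 2.608]
contact_force: [-9.1, -13.5, 6.9]
opening: 0.186
```

play_rows(rows=[[207,[0,0.08,0],[0,0,0]],[207,[0,0.08,0],[0,0,0]]])

```text
clock: 23.45
eef_pos: [608.1, 43.1, 168.8]
tcp_rot: [-3.135, -0.002, 2.608]
contact_force: [-10.1, -15.2, 8.2]
opening: 0.187
```

play_rows(rows=[[207,[0,0.08,0],[0,0,0]],[207,[0,0.08,0],[0,0,0]]])

```text
clock: 23.62
eef_pos: [608.4, 43.4, 168.8]
tcp_rot: [-3.134, -0.002, 2.608]
contact_force: [-11.1, -17.7, 8.8]
opening: 0.19
```

play_rows(rows=[[207,[0,0.08,0],[0,0,0]],[207,[0,0.08,0],[0,0,0]]])

```text
clock: 23.78
eef_pos: [608.7, 43.7, 168.8]
tcp_rot: [-3.134, -0.002, 2.608]
contact_force: [-11.5, -19.4, 9.6]
opening: 0.186
```

play_rows(rows=[[207,[0,0.06,0],[0,0,0]],[207,[0,0.06,0],[0,0,0]]])

```text
clock: 23.95
eef_pos: [609.1, 44.0, 168.8]
tcp_rot: [-3.134, -0.001, 2.608]
contact_force: [-8.9, -19.8, 9.0]
opening: 0.187
```

Run:
```python
from h import *
from rig import readout,grab_frame
s=readout.sense(); print(s['eef_pos'],s['tcp_rot'],s['contact_force'],s['wrist_torque'])
im,d=grab_frame("wrist"); cv2.imwrite("pics/w17.png",im[:,:,::-1])
s=readout.sense(); print(s['eef_pos'],s['contact_force'])
```

```text
[609.10088842  43.98510057 168.80063221] [-3.13355301e+00 -1.26535463e-03  2.60848622e+00] [ -8.89487538 -19.80404064   8.98494448] [-3.1831139   1.60686893 -0.03660162]
[609.21648479  44.0461469  168.85079145] [ -8.36208469 -20.32377956   8.22248613]
```

View pics/w17.png

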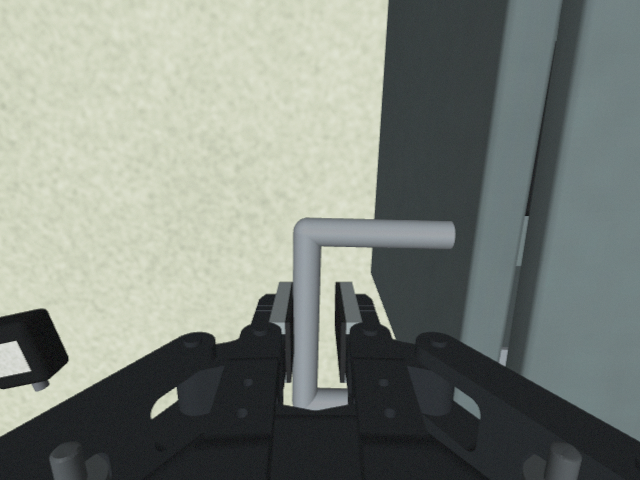

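Force has levelled at about 21 N while the door keeps creeping in, so it's near the crest. The gap at px (520,240) is almost closed. Continuing gently.

play_rows(rows=[[207,[0,0.05,0],[0,0,0]],[207,[0,0.05,0],[0,0,0]]])

```text
clock: 24.17
eef_pos: [611.0, 45.6, 168.9]
tcp_rot: [-3.138, 0.001, 2.608]
contact_force: [0.3, -6.6, -1.9]
opening: 0.186
```

play_rows(rows=[[207,[0,0.05,0],[0,0,0]],[207,[0,0.05,0],[0,0,0]]])

```text
clock: 24.33
eef_pos: [611.7, 46.7, 169.0]
tcp_rot: [-3.138, 0.001, 2.608]
contact_force: [-1.9, -12.2, 2.7]
opening: 0.183
```

It snapped home: the force fell away and the TCP jumped forward. Easing off now.

play_rows(rows=[[207,[0,-0.2,0],[0,0,0]],[207,[0,-0.35,0],[0,0,0]],[207,[0,-0.5,0],[0,0,0]],[207,[0,-0.5,0],[0,0,0]]])

```text
clock: 24.67
eef_pos: [609.5, 44.7, 169.0]
tcp_rot: [3.141, -0.0, 2.608]
contact_force: [-0.5, -0.9, -0.6]
opening: 0.186
```

Run:
```python
from h import *
from rig import readout,grab_frame
im,d=grab_frame("wrist"); cv2.imwrite("pics/w18.png",im[:,:,::-1])
s=readout.sense(); print(s['eef_pos'],s['tcp_rot'],s['contact_force'])
```

```text
[609.51269892  44.74208727 169.01487297] [ 3.14117690e+00 -5.81072833e-06  2.60777771e+00] [-0.76348978  0.25554573 -0.21064617]
```

View pics/w18.png

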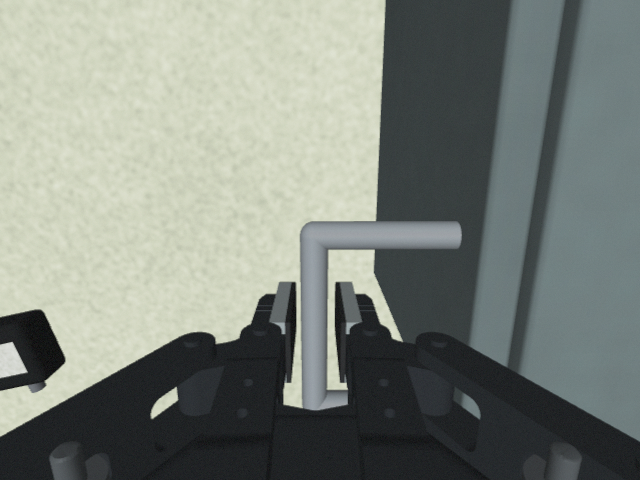

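The door is flush and the bar is free and centred in the cage (px x≈314), with zero force. I'll open the jaws, lift away, and check.

play_rows(rows=[[155,[0,0,0],[0,0,0]],[155,[0,0,0],[0,0,0]],[155,[0,0,-1],[0,0,0]],[155,[0,0,-3],[0,0,0]],[155,[0,0,-6],[0,0,0]],[155,[0,0,-9],[0,0,0]],[155,[0,0,-12],[0,0,0]],[155,[0,0,-14],[0,0,0]],[155,[-2,-4,-14],[0,0,0]],[155,[-4,-8,-14],[0,0,0]],[155,[-5,-12,-14],[0,0,0]],[155,[-5,-14,-14],[0,0,0]]])

```text
clock: 25.72
eef_pos: [581.0, -104.6, 309.9]
tcp_rot: [-3.141, 0.002, 2.607]
contact_force: [0.4, -0.6, -0.1]
opening: 0.393
```

play_rows(rows=[[155,[0,-4,0],[0,0,0]],[155,[0,-8,0],[0,0,0]],[155,[0,-10,0],[0,0,0]],[155,[0,-10,0],[0,0,0]],[155,[0,-10,0],[0,0,0]]])

```text
clock: 26.13
eef_pos: [530.2, -188.2, 309.9]
tcp_rot: [3.141, 0.001, 2.606]
contact_force: [-0.1, -0.1, -0.5]
opening: 0.391
```

Run:
```python
from h import *
from rig import readout,grab_frame,calibration
s=readout.sense(); print(s['clock'],s['eef_pos'],s['contact_force'],np.abs(s['qvel']).max())
im,d=grab_frame("top"); cv2.imwrite("pics/t19.png",im[:,:,::-1])
c=calibration("top"); ex=np.array([np.cos(th),np.sin(th)]); ey=np.array([-ex[1],ex[0]])
for n,D in (("start",np.load("pics/top0.npy")),("now",d)):
    P=cloud(c,D); X,Y,Z=P[...,0],P[...,1],P[...,2]
    x=P[...,:2]@ex; y=P[...,:2]@ey
    m=(Z>183)&(Z<195)&(y>-545)&(y<-458)&(x<353); v=cv2.fitLine(P[m][:,:2].astype(np.float32),cv2.DIST_L2,0,.01,.01).ravel()
    print(n,m.sum(),x[m].mean().round(2),np.percentile(y[m],[2,98]).round(1),np.degrees(np.arctan2(v[1],v[0])).round(2))
im,d=grab_frame("scene"); cv2.imwrite("pics/s19.png",im[:,:,::-1])
```

```text
26.1333 [ 530.18251511 -188.24207103  309.86250013] [-0.08897324 -0.05105304 -0.54854716] 0.03717807626309374
start 191 347.9 [-538.7 -464.4] -30.58
now 194 347.79 [-539.2 -464.7] -30.44
```

View pics/t19.png

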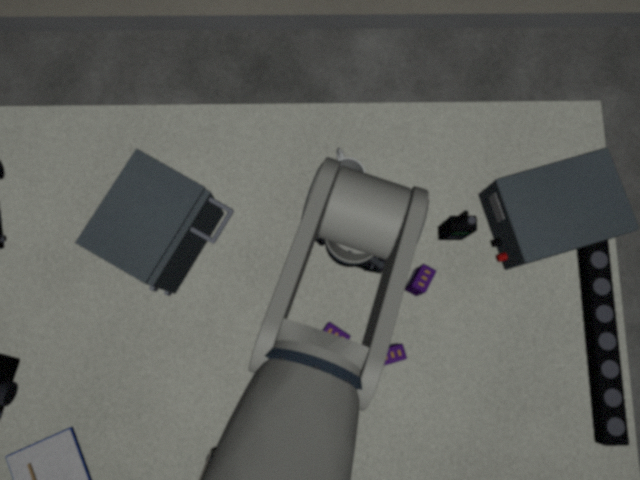

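View pics/s19.png

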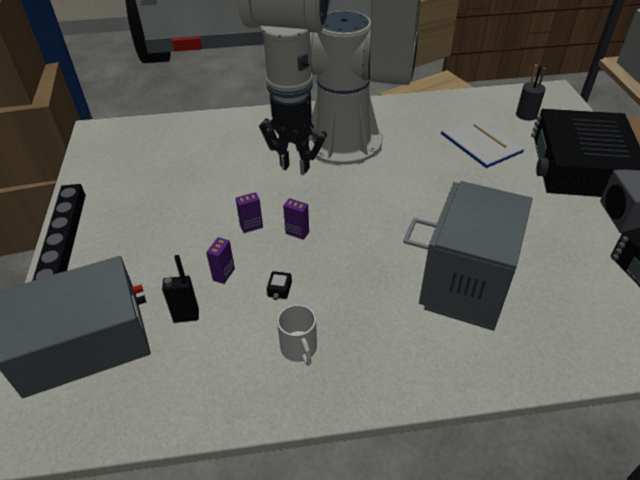

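The door's bar is back at its original shut position (347.8 against 347.9 mm, angle within 0.15°). The bystanders and purple packs are where they were, and the arm is clear of everything. Handing in.

```bash
python3 -c "
from rig import r
print(r.sign_off())"
```

```text
the job is handed in; nothing more can be done
None
```

The battery pack is in the door rack and the cupboard is shut with its catch home; I handed the job in at about 26 s of the 72 s allowed. I hooked the handle loosely between the jaws and pulled the door open to about 1.3 rad. I then stood the black pack upright in the rack and pushed the door shut in small steps.

**Last checks:**
- **Door:** the push force levelled at about 22 N, then dropped as the door snapped shut. I pressed on lightly for one more step (about 11 N) before easing off. Afterwards the handle was within 0.1 mm and 0.15° of its original shut position.
- **Pack:** it met the rack floor at the predicted height. It looked upright in the wrist and scene views after I let go, and still sat in place while the door was closing. I could not see it once the door was shut.
- **Everything else:** the purple packs, mug, adapter and handheld look unmoved in the final scene view. The arm was clear of everything.

**Checks that disagreed:**
- My first rough reading of the rack corners from the top camera was 4–6 mm off the door model. I replaced it with closer wrist-camera views and corrected by 1.4 mm before inserting the pack.
- The peak push read about 22 N at the wrist, against the roughly 18 N stated.

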